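# Weigh a drying bowl blank on a hand spring scale

## Task

Weigh the round bowl blank: take the hand spring scale from the slot of its holder, hook it into the screw eye on the blank and draw it straight up, slowly, until the blank hangs about one centimetre clear of the bench, one and a half at most, and keep it hanging still there for a second and a half so that the reading settles. Then lower the blank gently, upright, onto the spot where it stood, unhook it, and hang the scale back in its slot. Handle the blank only with the scale, never wrench at the hook or knock the blank down, and leave the other things on the bench alone.

Things in the scene. Friction and masses are not known exactly. Their poses are not given: they have to be found in the camera images.
- handle (a point): centre of the loose spring scale's hand grip: a flat-sided black bar 84 mm long (scale x), 18 thick (y), 24 high, z up. 28 mm of free neck below it, then the flange, a disc 46 mm across, underside 46 mm below this point; under that a 28 mm round tube, 82 long. The hook's tip points to +x. Weighs 150 g.
- plunger (a joint): how far plunger and hook are drawn down out of the tube, m: 0 unloaded, 0.07 at the stop. The spring starts to give at 0.2 N and lengthens by 7.7 mm per N more (130 N per m, 0.1 N of rubbing). It is the scale's reading, shown by a pointer on the tube.
- saddle (a point): inside bottom of the scale's J hook (5 mm wire, in the scale's x-z plane), where a load hangs; on the tube axis, 174 mm below the grip's centre with the plunger in, moves with it. The lowest wire is 5 mm lower. The tip's top is 15 mm above this point, its front 17 mm out in +x; the mouth, between tip and the rod's end on the axis 33 mm above this point, opens to +x; the back is 17 mm out in -x.
- eye (a point): centre of the screw eye fixed upright in the middle of the blank's top: a steel wire ring, 33 mm free opening, 45 outside, 6 mm wire, 81 mm above the blank's underside and 26 above its top. Its x axis runs through the opening (both ways alike; +x leads away from the robot).
- blank: the loose round wooden bowl blank, 140 mm across, 55 mm high, z up; origin at the centre of its underside, on the bench (0) at the start. Weighs between 0.3 and 0.8 kg, not known beforehand: how wet the wood is.
- seat (a point): scale's place in the wooden holder (fixed, 150 mm wide, 165 high): on the slot's axis at the shelf's top, where the flange's underside rests. Slot 34 mm wide, open to -x: shelf edge 45 mm in front, slot end 17 behind, back panel to 70; shelf 16 thick. Lifted a few mm, the scale comes out to -x. Base board 18 thick, 40 to the front. Two lathe centres stand 16 mm proud of the shelf, at x 38, y +-58.
- sealer: bystander: white jar with a metal lid, 72 mm across, 85 mm high, origin at its underside
- bowl: bystander: small turned wooden bowl, 110 mm across, 50 mm high, origin at its underside
- faceplate: bystander: dark steel lathe faceplate, 100 mm disc with a 42 mm boss, 34 mm high, origin at its underside
Not all that is in view belongs to the job. What is meant by the part that bears handle is not brown, pink or red, and is the smaller of those in its own colour.

How it is judged:
By the outcome, as a careful person would: the job done as asked, in the order asked, and still so for the second after the job is handed in, with the robot touching nothing.
It also fails if it takes over 72 s, if anything falls off the work surface, if the arm or the gripper's body presses on something with over 40 N, if the wrist force passes 120 N, or if a joint passes its speed limit or range.

## Robot

A 7-joint arm with a two-finger parallel gripper is mounted at the origin on the work surface. World frame = base frame: x ahead of the robot, y to its left, z up, the work surface at z = 0. Lengths are in m, angles in rad, forces in N, time in s.
With the tool pointing down it reaches from about 0.4 to 0.85 m from the base axis. Payload 10.4 kg.
Tool frame: the origin (TCP) lies between the finger pads; the fingertips stand 25 mm ahead of it and the grasp point (between the pads) lies 6 mm ahead of it; x points along the fingers, y is the direction in which the jaws open and shut, and the axes are right-handed (so a half turn about x gives the same grasp; the last joint's range is limited). The gripper opens to 87 mm and grips with 3 to 60 N. Pads are 19 mm wide; open, the fingers measure 117 mm over their backs; the gripper's body (75 mm by 190 mm) begins 51 mm behind the grasp point.
Start: joints at [-1.361, 0.332, -0.065, 1.46, 0.022, 1.35, -0.088], TCP at [0.144, 0.608, 0.208] pointing down, gripper open.
Joint ranges: [-2.6, 2.6], [-0.5, 2.12], [-1.47, 1.34], [0.16, 2.42], [-1.27, 4.41], [0.06, 2.06], [-2.6, 2.6]. Speed limits (rad/s): [2.22, 2.22, 2.79, 2.79, 3.14, 3.14, 3.14].

## Interface

Orientations are given as a unit quaternion [x, y, z, w].
In Python, from bench import r gives the robot as it stands.
- The arm moves only by the shell command python3 -m pendant 'ROWS' [FORCE]. ROWS is JSON, a list of rows, each an object with "translation": the shift along the world's x, y, z in cm, a list of three; "angular": the turn, a rotation vector about the world's x, y, z in degrees, a list of three; "hand": the opening, from -1 (shut) to 1 (fully open). In form: [{"translation": [dx, dy, dz], "angular": [wx, wy, wz], "hand": hand}, ...]. A call has 1 to 20 rows; each row shifts and turns the commanded pose from where the row before left it; what a row does not reach is not made up. A row lasts 1/10 s, in which the tool goes at most 50 mm and 8.59 degrees, less where a joint would pass 70% of its speed; a pose out of reach is approached as far as the arm can. A call is refused whole if a number of a shift passes 5 or a number of a turn 8.59, either way. A call with a gripper value outside its range is refused whole. The fingers move at their own pace and stop on an object; FORCE is the grip in N (left out, the last holds). Time passes only in rows, so rows that do not move let the fingers close. It gives the time, the measured TCP pose, the force and the opening at its end, in the units of the state.
- r.read_state(): the state, without advancing time (a new reading comes with each control period).
- r.camera(name): name is "side" or "top"; returns the picture (400x640x3 uint8, red, green, blue); there is no depth.
- r.camera_info(name): a dict with "fx", "fy", "cx", "cy" (pixels), "rvec" (rotation vector, rad) and "tvec" (3), from world to camera coordinates, as OpenCV has them. Camera axes: x right, y down, z forward; pixel columns grow to the right and rows downward; lengths in m; the calibration is good to about 2 mm. A picture is of the moment at which its call begins. camera_info takes no time and is no camera call.
- r.close_job(): hands the job in, once; it reports no verdict.
Trained networks look in the newest picture that a camera, given by its name, has taken for a name from the list of things; names that differ only in an ending like _2 or _b are one class to them, and where a whole thing is asked for, a point or a joint stands for the part that bears it (a point fixed in the world has none). Each returns a list of dicts, best first, with "confidence" (0 to 1); they miss things now and then, are a little off and sometimes report something else, mostly with a low value. They report only what shows in the picture. A call takes as long as a camera call. They do not tell look-alikes from the thing itself.
- r.find_in(camera, name): "point" ([row, column] in pixels, amid what is visible of it).
- r.mark_of(camera, name): "point" ([row, column] in pixels: a listed point, or the origin of a listed thing).
The state is a dict: "time": time; "joint_positions": joint angles; "joint_vel": joint speeds; "joint_torque": joint torques, N m; "ee_pos": TCP position; "eef_rot": TCP orientation; "ft_force": force on the tool from outside, world axes, zero at the start; "torque": the same for the moment, N m; "width": finger opening in m.
Only numpy, scipy, OpenCV 4.12 (cv2) and the standard library are available. Lean on these libraries where they do the work, as an engineer would, in place of code of your own. Each camera call takes 0.05 s, during which the arm holds its last target.

## Working session

There is one attempt and no reset: what is moved stays moved. The work goes in short steps, Python scripts to look and compute and a shell command to move; the robot and the scene stay as the last step left them, time stands still between calls to the robot, and variables do not carry over. Pictures are saved under pics/ and viewed, and the job is handed in when it is done.

```bash
ls; mkdir -p pics
cat > h.py <<'E'
import numpy as np, cv2
from bench import r
def P(n):
    i=r.camera_info(n); K=np.array([[i['fx'],0,i['cx']],[0,i['fy'],i['cy']],[0,0,1.]])
    R=cv2.Rodrigues(np.array(i['rvec'],float))[0]; t=np.array(i['tvec'],float).ravel()
    return K,R,t
def save(n,f,crop=None,s=1):
    im=r.camera(n)[:,:,::-1]
    if crop: a,b,c,d=crop; im=im[a:b,c:d]
    im=cv2.resize(im,None,fx=s,fy=s,interpolation=cv2.INTER_CUBIC); cv2.imwrite('pics/'+f,im)
def proj(n,X):
    K,R,t=P(n); p=K@(R@np.array(X,float)+t); return np.round([p[1]/p[2],p[0]/p[2]],1)  # row,col
def ray(n,rc):
    K,R,t=P(n); d=R.T@np.linalg.inv(K)@np.array([rc[1],rc[0],1.]); return -R.T@t,d
def onz(n,rc,z):
    o,d=ray(n,rc); return o+d*(z-o[2])/d[2]
def tri(a,b):
    A=[];B=[]
    for n,rc in (a,b):
        o,d=ray(n,rc); d/=np.linalg.norm(d); M=np.eye(3)-np.outer(d,d); A.append(M);B.append(M@o)
    X=np.linalg.lstsq(np.vstack(A),np.hstack(B),rcond=None)[0]; return X,[np.linalg.norm(M@X-b) for M,b in zip(A,B)]
E
python3 - <<'E'
from h import *
save('side','s0.png'); save('top','t0.png')
s=r.read_state(); print(s)
for n in('side','top'):
    K,R,t=P(n); print(n,K[0,0],-R.T@t, R[2])
for name in['handle','saddle','eye','blank','seat','sealer','bowl','faceplate']:
    for n in('side','top'):
        print(name,n,'mark',[(np.round(d['point'],1).tolist(),round(d['confidence'],2)) for d in r.mark_of(n,name)])
for n in('side','top'): print('find handle',n,[(np.round(d['point'],1).tolist(),round(d['confidence'],2)) for d in r.find_in(n,'handle')])
E
```

```text
pics
{'time': 0.1, 'joint_positions': array([-1.36059699,  0.33278604, -0.06470741,  1.46085529,  0.02160946,
        1.34991065, -0.08851694]), 'joint_vel': array([-9.05507192e-04, -9.58422674e-05, -1.43747283e-03, -3.03310159e-03,
        1.70206041e-04,  3.74635810e-04, -5.25544684e-04]), 'joint_torque': array([ 2.23089439e-03, -6.24544644e+01,  2.52787024e-02, -3.90717173e+01,
       -6.12519449e-02,  3.65928223e-02,  5.97476151e-05]), 'ee_pos': array([0.14410755, 0.60778147, 0.20724865]), 'eef_rot': array([ 0.0816715 ,  0.70235128, -0.08256303,  0.70229323]), 'ft_force': array([-0.61107473, -0.11966924,  0.87204225]), 'torque': array([-0.00967979,  0.00554871,  0.0035547 ]), 'width': 0.0870960898928685}
side 418.5907814248149 [ 0.15696352 -0.775719    0.95323475] [ 0.35491323  0.55788842 -0.75019805]
top 516.821045425898 [ 0.43548265 -0.15194644  1.525745  ] [ 0.09257458 -0.00628314 -0.99568593]
handle side mark [([316.6, 306.4], 0.68), ([179.0, 340.1], 0.66), ([354.2, 369.0], 0.64), ([274.0, 415.2], 0.63), ([179.4, 168.6], 0.57)]
handle top mark [([169.4, 400.8], 0.97), ([266.7
[... 424 characters left out ...]
], 0.79)]
blank top mark [([191.0, 182.6], 0.71)]
seat side mark [([193.2, 344.0], 0.75)]
seat top mark [([184.2, 319.5], 0.58)]
sealer side mark [([215.3, 389.9], 0.64)]
sealer top mark [([141.1, 331.3], 0.74)]
bowl side mark [([138.8, 319.9], 0.65)]
bowl top mark [([128.1, 198.1], 0.9)]
faceplate side mark [([175.9, 354.2], 0.71)]
faceplate top mark [([129.3, 267.5], 0.81)]
find handle side [([310.0, 283.1], 0.91), ([178.0, 196.4], 0.78), ([182.4, 342.9], 0.73), ([342.8, 381.5], 0.64), ([264.2, 423.1], 0.6), ([132.0, 323.1], 0.24)]
find handle top [([231.0, 430.4], 0.93), ([185.3, 321.0], 0.84), ([283.1, 367.7], 0.74), ([156.3, 394.2], 0.69), ([287.1, 176.6], 0.69), ([188.2, 184.1], 0.53)]
```

View pics/s0.png

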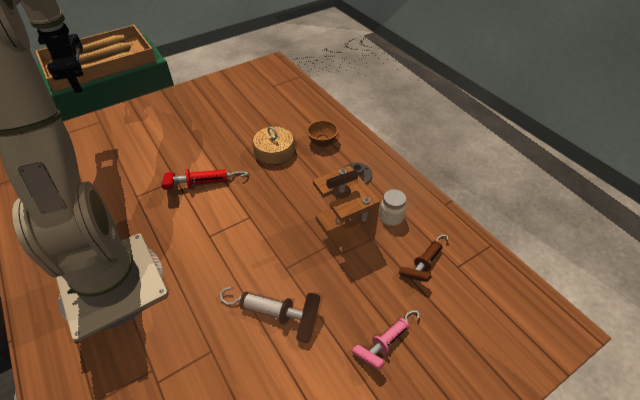

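View pics/t0.png

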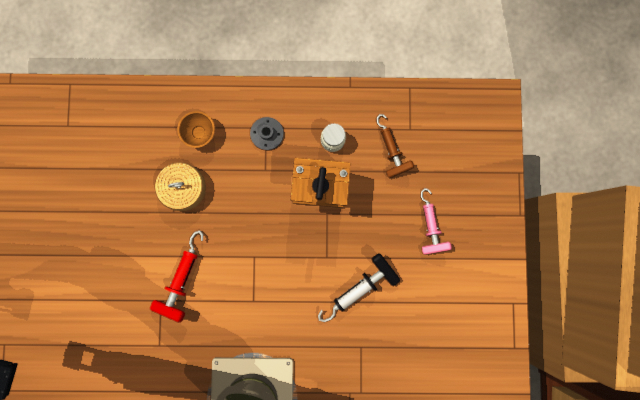

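Run:
```python
from h import *
a=r.camera('top')[:,:,::-1]; b=r.camera('side')[:,:,::-1]
A=cv2.resize(a[145:225,270:370],(500,400),interpolation=cv2.INTER_CUBIC)
B=cv2.resize(b[150:260,300:400],None,fx=4.0,fy=4.0,interpolation=cv2.INTER_CUBIC)[:400]
cv2.imwrite('pics/c1.png',np.hstack([A,B[:, :300]]))
A=cv2.resize(a[150:220,145:225],(457,400),interpolation=cv2.INTER_CUBIC)
B=cv2.resize(b[120:170,245:305],(480,400),interpolation=cv2.INTER_CUBIC)
cv2.imwrite('pics/c2.png',np.hstack([A,B])[:, :800])
```

```text
(no output)
```

View pics/c1.png

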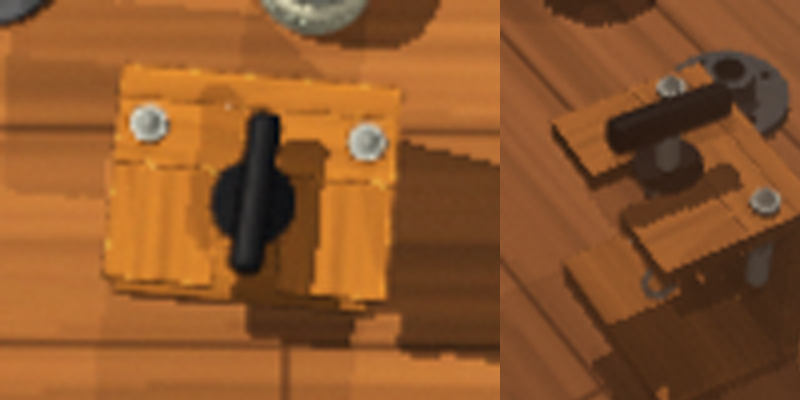

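View pics/c2.png

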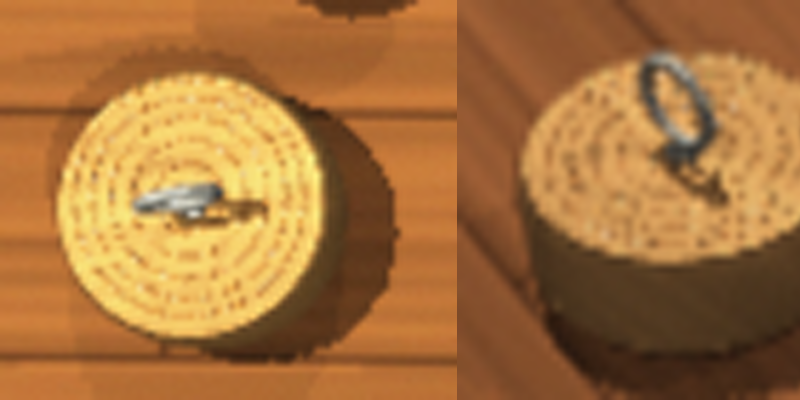

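Run:
```python
from h import *
T=lambda r_,c: (145+r_/5-.0, 270+c/5)
S=lambda r_,c: (150+r_/4, 300+(c-500)/4)
print('eye',tri(('top',(181.7,176.4)),('side',(133.9,272.6))))
for nm,a,b in [('c1L',T(123,150),S(87,671)),('c1R',T(142,368),S(200,765)),('bar near',T(265,245),S(135,617)),('bar far',T(122,263),S(103,727))]:
    print(nm,tri(('top',a),('side',b)))
print('seat mk',tri(('top',(184.2,319.5)),('side',(193.2,344.0))))
print('blank',tri(('top',(191.0,182.6)),('side',(149.2,276.3))))
# blank top circle by contour
im=r.camera('top'); hsv=cv2.cvtColor(im,cv2.COLOR_RGB2HSV)
m=((hsv[...,0]>17)&(hsv[...,0]<32)&(hsv[...,1]>80)&(hsv[...,2]>140)).astype(np.uint8); mm=np.zeros_like(m); mm[140:230,135:235]=m[140:230,135:235]
c=max(cv2.findContours(mm,0,1)[0],key=cv2.contourArea); h=cv2.convexHull(c); e=cv2.fitEllipse(h); print(e)
p=onz('top',(e[0][1],e[0][0]),.055); print('blanktop',p)
for n in ('side','top'):
  for nm in ('sealer','bowl','faceplate'):
    d=r.mark_of(n,nm)
    if d: print(n,nm,onz(n,d[0]['point'],0))
```

```text
eye (array([0.60959144, 0.22104093, 0.067933  ]), [np.float64(0.0022323903420076135), np.float64(0.0022323903420075376)])
c1L (array([ 0.63636766, -0.13202264,  0.16688727]), [np.float64(0.0012637515486682868), np.float64(0.0012637515486675665)])
c1R (array([ 0.62722048, -0.24777394,  0.16735926]), [np.float64(0.0011988095385622286), np.float64(0.0011988095385627024)])
bar near (array([ 0.55795864, -0.18240388,  0.20917287]), [np.float64(0.001993952357556977), np.float64(0.001993952357557522)])
bar far (array([ 0.6338322 , -0.19197338,  0.20279892]), [np.float64(0.003164667317908542), np.float64(0.0031646673179094396)])
seat mk (array([ 0.60131542, -0.18533773,  0.15123744]), [np.float64(0.003073029072265082), np.float64(0.003073029072265301)])
blank (array([0.59941928, 0.21142422, 0.01176423]), [np.float64(0.009233376453601913), np.float64(0.009233376453602043)])
((178.23980712890625, 185.37777709960938), (45.210323333740234, 47.16328430175781), 62.613128662109375)
blanktop [0.60266104 0.2178375  0.055     ]
side sealer [ 0.75073879 -0.23258421  0.        ]
side bowl [0.76962966 0.16590947 0.        ]
side faceplate [ 0.76165164 -0.02748752  0.        ]
top sealer [ 0.73685708 -0.21784732  0.        ]
top bowl [0.76881145 0.18169752 0.        ]
top faceplate [ 0.77624122 -0.02953308  0.        ]
```

```bash
cat >> h.py <<'E'
def ring(c,yaw,rad):
    a=np.linspace(0,2*np.pi,60); y=np.array([-np.sin(yaw),np.cos(yaw),0])
    return [np.array(c)+rad*(np.cos(s)*y+np.sin(s)*np.array([0,0,1])) for s in a]
def circ(c,rad):
    return [np.array(c)+rad*np.array([np.cos(s),np.sin(s),0]) for s in np.linspace(0,2*np.pi,80)]
def box(c,yaw,l,w,h):
    x=np.array([np.cos(yaw),np.sin(yaw),0]);y=np.array([-x[1],x[0],0]);z=np.array([0,0,1.])
    q=lambda a,b,d: np.array(c)+a*l/2*x+b*w/2*y+d*h/2*z
    o=[q(*v) for v in [(-1,-1,1),(1,-1,1),(1,1,1),(-1,1,1),(-1,-1,1),(-1,-1,-1),(1,-1,-1),(1,1,-1),(-1,1,-1),(-1,-1,-1)]]
    return o
def overlay(n,curves,crop,s,img=None):
    im=(r.camera(n) if img is None else img)[:,:,::-1]; a,b,c,d=crop
    o=cv2.resize(im[a:b,c:d],None,fx=s,fy=s,interpolation=cv2.INTER_CUBIC); raw=o.copy()
    for C,col in curves:
        p=np.array([proj(n,X) for X in C]); q=np.stack([(p[:,1]-c+.5)*s,(p[:,0]-a+.5)*s],1)
        cv2.polylines(o,[np.round(q).astype(np.int32)],False,col,1)
    return raw,o
E
python3 - <<'E'
from h import *
print('eye onz .081', onz('top',(181.7,176.4),.081), onz('side',(133.9,272.6),.081))
c=[.603,.218]
cur=[(ring(c+[.081],np.radians(8),.0225),(0,0,255)),(ring(c+[.081],np.radians(8),.0165),(0,0,255)),(circ(c+[.055],.07),(255,0,0)),(circ(c+[0],.07),(0,255,0))]
a,o=overlay('top',cur,(155,215,145,210),6); b,p=overlay('side',cur,(118,172,245,305),6.6)
cv2.imwrite('pics/o1.png',np.hstack([o,cv2.resize(p,(396,360))]))
h=[.595,-.187]
cur=[(box(h+[.196],np.radians(-6),.084,.018,.024),(0,0,255)),(circ(h+[.150],.023),(255,0,0))]
a,o=overlay('top',cur,(155,215,290,350),6); b,p=overlay('side',cur,(155,235,310,380),4.5)
cv2.imwrite('pics/o2.png',np.hstack([o,p,b]) if o.shape[0]==p.shape[0] else np.hstack([o,cv2.resize(p,None,fx=360/p.shape[0],fy=360/p.shape[0])]))
cv2.imwrite('pics/o3.png',cv2.resize(b,None,fx=1.6,fy=1.6))
R=__import__('scipy.spatial.transform',fromlist=['Rotation']).Rotation.from_quat(r.read_state()['eef_rot']).as_matrix(); print(R.round(3))
E
```

```text
eye onz .081 [0.61005362 0.21680148 0.081     ] [0.60089412 0.20720718 0.081     ]
[[-0.     0.231  0.973]
 [ 0.     0.973 -0.231]
 [-1.     0.    -0.   ]]
```

View pics/o1.png

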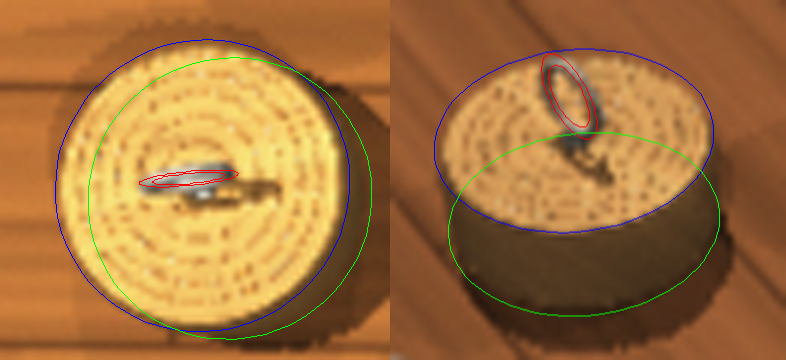

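View pics/o2.png

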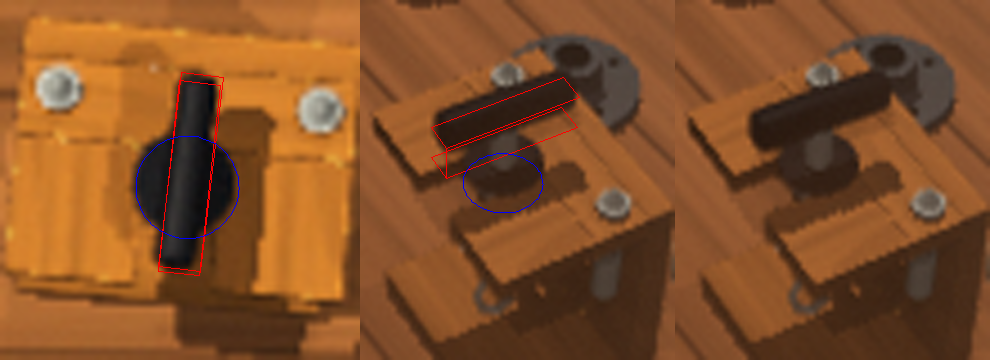

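View pics/o3.png

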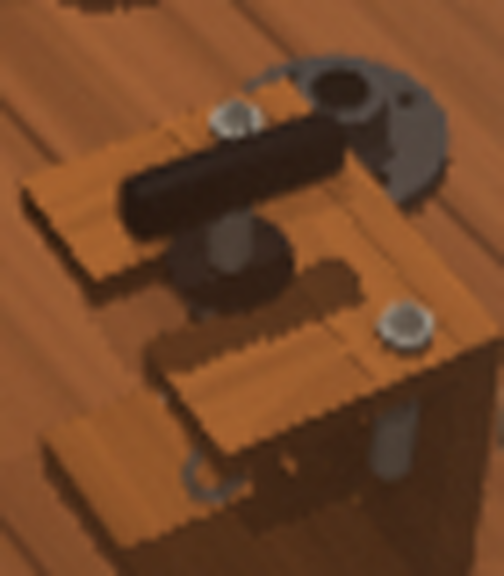

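Run:
```python
from h import *
print(tri(('top',(182.9,321.2)),('side',(177.8,340.5))))
i=r.camera('side');t=r.camera('top')
for k in range(3):
  for n in('top','side'):
    r.camera(n); print(n,[(np.round(d['point'],1).tolist(),round(d['confidence'],2)) for d in r.mark_of(n,'handle')+r.mark_of(n,'seat')])
from scipy.optimize import least_squares
# dark bar silhouettes
out=[]
for im,cr,s in((t,(155,215,290,350),6),(i,(155,235,310,380),4.5)):
    g=im.max(2)[cr[0]:cr[1],cr[2]:cr[3]]; m=(g<62).astype(np.uint8)*255; m=cv2.resize(m,(360,360) if s==6 else (315,360),interpolation=0); out.append(m)
cv2.imwrite('pics/m.png',np.hstack(out))
```

```text
(array([ 0.59329246, -0.18594315,  0.2138506 ]), [np.float64(0.0014753807436732693), np.float64(0.001475380743673152)])
top [([247.3, 434.7], 0.9), ([165.5, 399.5], 0.77), ([269.9, 385.3], 0.63), ([305.6, 167.6], 0.61), ([182.2, 322.7], 0.57), ([186.1, 320.2], 0.22), ([185.3, 317.2], 0.96)]
side [([181.2, 167.4], 0.92), ([353.5, 368.5], 0.76), ([318.3, 307.1], 0.71), ([178.5, 342.1], 0.7), ([193.8, 341.5], 0.97)]
top [([182.3, 322.8], 0.91), ([267.5, 386.2], 0.86), ([167.5, 399.1], 0.67), ([247.6, 436.2], 0.62), ([307.8, 166.2], 0.57), ([184.4, 319.9], 0.89)]
side [([356.2, 370.0], 0.83), ([181.6, 166.7], 0.69), ([272.7, 419.9], 0.65), ([319.4, 309.4], 0.61), ([179.9, 344.1], 0.59), ([171.5, 352.6], 0.23), ([191.7, 342.9], 0.66)]
top [([267.1, 385.7], 0.98), ([309.3, 167.9], 0.97), ([164.0, 397.6], 0.91), ([244.5, 436.0], 0.88), ([182.7, 321.1], 0.6), ([186.9, 317.7], 0.97), ([140.4, 328.3], 0.16)]
side [([180.3, 167.1], 0.89), ([354.3, 368.6], 0.89), ([273.0, 417.2], 0.68), ([315.9, 307.7], 0.62), ([180.4, 343.0], 0.56), ([194.0, 342.7], 0.65)]
```

View pics/m.png

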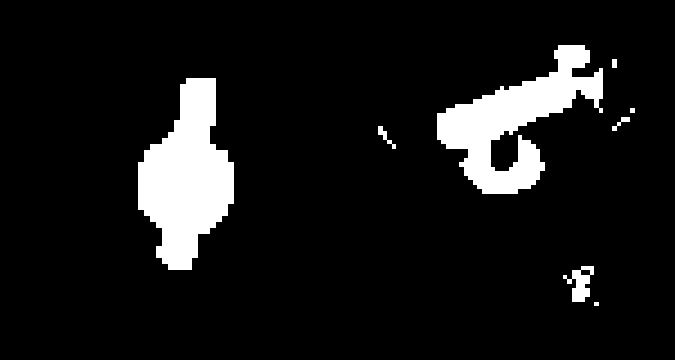

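Run:
```python
from h import *
print(tri(('top',(182.4,322.0)),('side',(179.6,342.4))), tri(('top',(185.3,318.7)),('side',(193.2,342.7))))
for h,z in [([.595,-.187],.200),([.595,-.187],.204)]:
  cur=[(box(h+[z],np.radians(-6),.084,.018,.024),(0,0,255)),(circ(h+[z-.046],.023),(255,0,0))]
  a,o=overlay('top',cur,(155,215,290,350),6); b,p=overlay('side',cur,(155,235,310,380),4.5)
  cv2.imwrite('pics/o4_%d.png'%(z*1000),np.hstack([o,p]))
```

```text
(array([ 0.59618703, -0.1886274 ,  0.20794606]), [np.float64(0.0004915917896973362), np.float64(0.0004915917896970226)]) (array([ 0.59847089, -0.1832848 ,  0.1510631 ]), [np.float64(0.0032091926460342296), np.float64(0.0032091926460338007)])
```

View pics/o4_204.png

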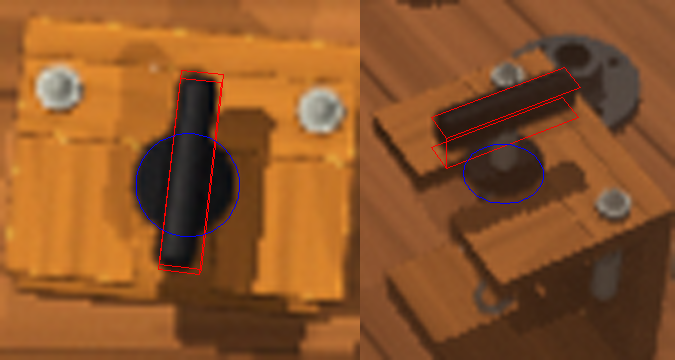

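The job scale's look-alikes in the top picture are:
- red, (285,177)
- white with a black grip, (283,360), larger
- brown, (155,394)
- pink, (231,432)
- black, in the holder, (184,320)

I choose the one in the holder. It is the smaller of the two with black grips, and the crop shows its hook under the shelf.

```bash
python3 -m pendant '[{"translation":[4,-2,3.1],"angular":[0,0,0],"hand":1},{"translation":[4,-2,3.1],"angular":[0,0,0],"hand":1},{"translation":[4,-2,3.1],"angular":[0,0,0],"hand":0},{"translation":[1.9,-4.2,0],"angular":[0,0,0.5],"hand":0},{"translation":[1.9,-4.2,0],"angular":[0,0,0.5],"hand":0},{"translation":[1.9,-4.2,0],"angular":[0,0,0.5],"hand":0},{"translation":[1.9,-4.2,0],"angular":[0,0,0.5],"hand":0},{"translation":[1.9,-4.2,0],"angular":[0,0,0.5],"hand":0},{"translation":[1.9,-4.2,0],"angular":[0,0,0.5],"hand":0},{"translation":[1.9,-4.2,0],"angular":[0,0,0.5],"hand":0},{"translation":[1.9,-4.2,0],"angular":[0,0,0.5],"hand":0},{"translation":[1.9,-4.2,0],"angular":[0,0,0.5],"hand":0},{"translation":[1.9,-4.2,0],"angular":[0,0,0.5],"hand":0},{"translation":[1.9,-4.2,0],"angular":[0,0,0.5],"hand":0},{"translation":[1.9,-4.2,0],"angular":[0,0,0.5],"hand":0},{"translation":[1.9,-4.2,0],"angular":[0,0,0.5],"hand":0},{"translation":[1.9,-4.2,0],"angular":[0,0,0.5],"hand":0},{"translation":[1.9,-4.2,0],"angular":[0,0,0.4],"hand":0},{"translation":[1.9,-4.2,0],"angular":[0,0,0],"hand":0},{"translation":[1.9,-4.2,0],"angular":[0,0,0],"hand":0}]'
```

```text
time: 4.85
ee_pos: [0.5781, -0.1624, 0.2937]
eef_rot: [0.036, 0.706, -0.036, 0.706]
ft_force: [0.8, 0.8, 0.1]
width: 0.0434
```

```bash
python3 -m pendant '[{"translation":[0.6,-2.0,-2],"angular":[0,0,0],"hand":0},{"translation":[0,0,0],"angular":[0,0,0],"hand":0},{"translation":[0,0,0],"angular":[0,0,0],"hand":0}]'
python3 - <<'E'
from h import *
from scipy.spatial.transform import Rotation as Ro
s=r.read_state(); print(s['ee_pos'], Ro.from_quat(s['eef_rot']).as_matrix().round(3).tolist(), s['ft_force'])
cur=[]
a,o=overlay('top',cur,(145,215,280,360),6); b,p=overlay('side',cur,(120,230,300,390),4)
cv2.imwrite('pics/g1.png',np.hstack([o,p[:420]]))
E
```

```text
time: 5.15
ee_pos: [0.5832, -0.1809, 0.2731]
eef_rot: [0.037, 0.707, -0.037, 0.706]
ft_force: [-0.3, 0.6, -0.9]
width: 0.0433
[ 0.58321391 -0.1808902   0.27314451] [[-0.001, 0.104, 0.995], [0.0, 0.995, -0.104], [-1.0, 0.0, -0.001]] [-0.33625287  0.57772987 -0.87881783]
```

View pics/g1.png

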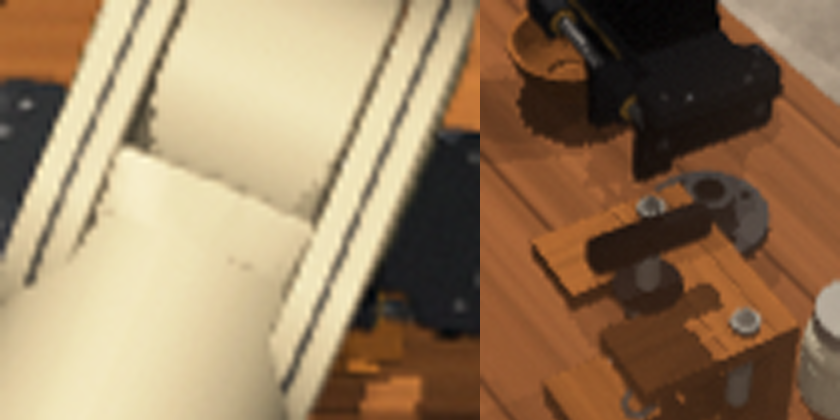

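```bash
python3 -m pendant '[{"translation":[0.6,-0.3,0],"angular":[0,0,0],"hand":0},{"translation":[0.6,-0.3,0],"angular":[0,0,0],"hand":0},{"translation":[0,0,-1.5],"angular":[0,0,0],"hand":0},{"translation":[0,0,-1.5],"angular":[0,0,0],"hand":0},{"translation":[0,0,-1.5],"angular":[0,0,0],"hand":0},{"translation":[0,0,0],"angular":[0,0,0],"hand":0},{"translation":[0,0,0],"angular":[0,0,0],"hand":0}]'
python3 - <<'E'
from h import *
s=r.read_state(); print(s['ee_pos'],s['ft_force'])
b,p=overlay('side',[],(130,220,290,390),6)
cv2.imwrite('pics/g2.png',p)
E
```

```text
time: 5.95
ee_pos: [0.5951, -0.1868, 0.228]
eef_rot: [0.037, 0.707, -0.037, 0.706]
ft_force: [0.4, -0.5, -0.1]
width: 0.0435
[ 0.59512942 -0.1867997   0.22796136] [ 0.36388413 -0.46001396 -0.09315794]
```

View pics/g2.png

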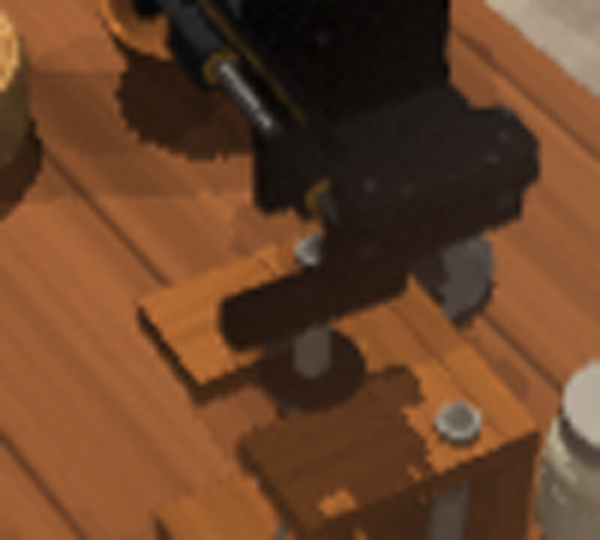

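Run:
```python
from h import *
h=np.array([.595,-.187,.203])
s=r.read_state();tc=np.array(s['ee_pos']); y=np.array([.104,.995,0]); x=np.array([.995,-.104,0])
w=.0217
q=[tc+[0,0,-.025]-y*(w+d)+x*e for d,e in((0,-.0095),(0,.0095),(.012,.0095),(.012,-.0095),(0,-.0095))]
q2=[p+[0,0,.03] for p in q]
cur=[(box(h,np.radians(-6),.084,.018,.024),(0,0,255)),(circ(h-[0,0,.043],.023),(255,0,0)),(q,(0,255,0)),(q2,(0,255,0)),([h,h-[0,0,.046]],(255,255,0))]
b,p=overlay('side',cur,(130,220,290,390),6)
cv2.imwrite('pics/g3.png',p)
```

```text
(no output)
```

View pics/g3.png

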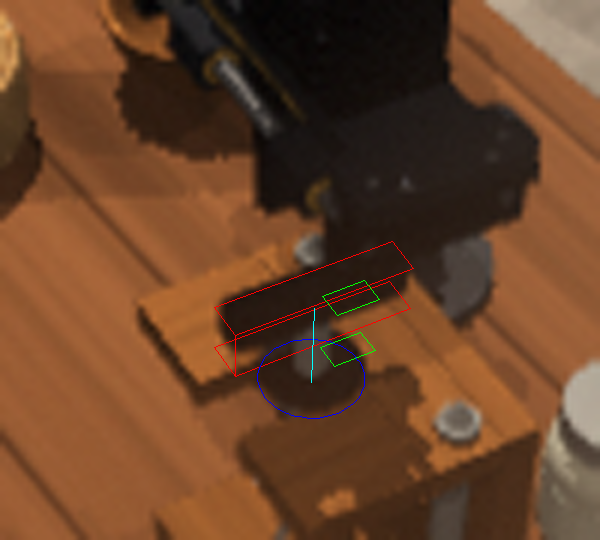

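Run:
```python
from h import *
im=r.camera('side')[150:205,310:375].astype(float)
im=np.clip((im/70)**.7*255,0,255).astype(np.uint8)[:,:,::-1]
cv2.imwrite('pics/g4.png',cv2.resize(im,None,fx=10,fy=10,interpolation=cv2.INTER_CUBIC))
```

```text
(no output)
```

View pics/g4.png

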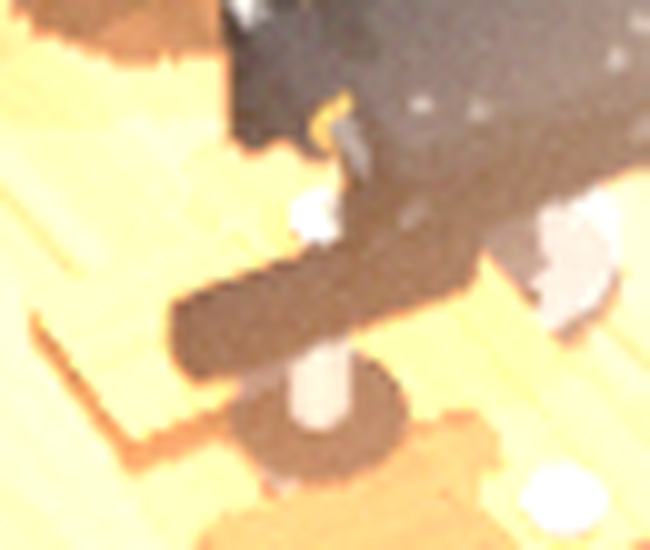

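```bash
python3 -m pendant '[{"translation":[0,0,-0.8],"angular":[0,0,0],"hand":0},{"translation":[0,0,-0.7],"angular":[0,0,0],"hand":0},{"translation":[0,0,0],"angular":[0,0,0],"hand":0}]'
python3 - <<'E'
from h import *
s=r.read_state(); print(s['ee_pos'],s['ft_force'])
im=r.camera('side')[150:205,310:375].astype(float)
im=np.clip((im/70)**.7*255,0,255).astype(np.uint8)[:,:,::-1]
cv2.imwrite('pics/g5.png',cv2.resize(im,None,fx=10,fy=10,interpolation=cv2.INTER_CUBIC))
E
```

```text
time: 6.4
ee_pos: [0.5949, -0.1866, 0.2121]
eef_rot: [0.037, 0.707, -0.036, 0.706]
ft_force: [0.9, 0.7, 0.2]
width: 0.0437
[ 0.59488924 -0.18664004  0.21206011] [0.88957583 0.74367687 0.20270902]
```

View pics/g5.png

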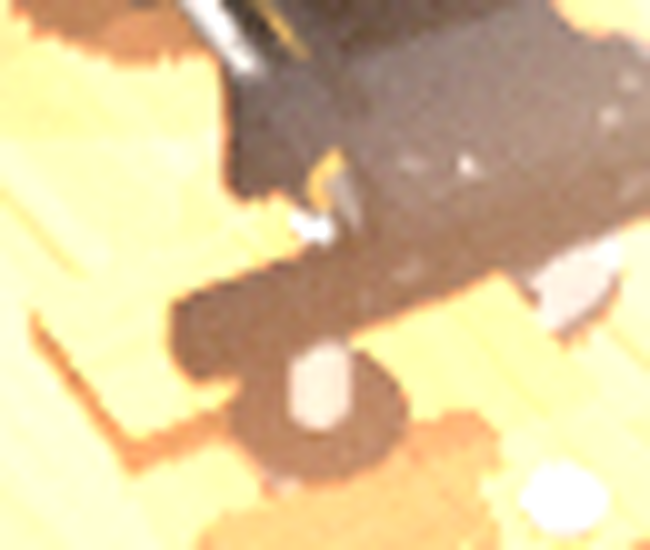

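Run:
```python
from h import *
s=r.read_state();tc=np.array(s['ee_pos']); y=np.array([.104,.995,0]); x=np.array([.995,-.104,0])
cur=[]
for sg,col in((-1,(0,255,0)),(1,(255,0,255))):
  q=[tc+[0,0,-.025]+sg*y*(.0217+d)+x*e for d,e in((0,-.0095),(0,.0095),(.012,.0095),(.012,-.0095),(0,-.0095))]
  cur+=[(q,col),([p+[0,0,.03] for p in q],col)]
h=np.array([.595,-.187,.198]);cur+=[(box(h,np.radians(-6),.084,.018,.024),(0,0,255))]
im=r.camera('side').astype(float);im=np.clip((im/70)**.7*255,0,255).astype(np.uint8)
b,p=overlay('side',cur,(140,215,300,385),8,im)
cv2.imwrite('pics/g6.png',p)
```

```text
(no output)
```

View pics/g6.png

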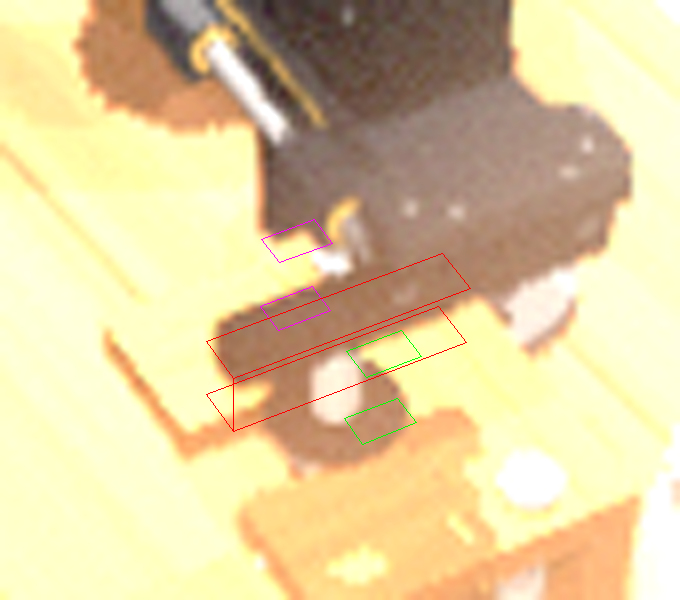

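Run:
```python
from h import *
tc=np.array([.5832,-.1809,.2731]); y=np.array([.104,.995,0]); x=np.array([.995,-.104,0])
for sg in(-1,1):
  for e in(-.0095,.0095):
    for d in(0,.015):print(sg,e,d,[(proj('side',tc+[0,0,-.025]+sg*y*(.0217+d)+x*e)-[120,300])*4+[0,480]])
im=cv2.imread('pics/g1.png')[:,480:].astype(float);im=np.clip((im/70)**.7*255,0,255).astype(np.uint8)
cv2.imwrite('pics/g7.png',cv2.resize(im,None,fx=1.4,fy=1.4))
```

```text
-1 -0.0095 0 [array([220.4, 630.8])]
-1 -0.0095 0.015 [array([236. , 643.2])]
-1 0.0095 0 [array([210. , 658.8])]
-1 0.0095 0.015 [array([225.6, 671.2])]
1 -0.0095 0 [array([175.6, 596.8])]
1 -0.0095 0.015 [array([160.8, 585.2])]
1 0.0095 0 [array([165.6, 624. ])]
1 0.0095 0.015 [array([151.2, 612.4])]
```

View pics/g7.png

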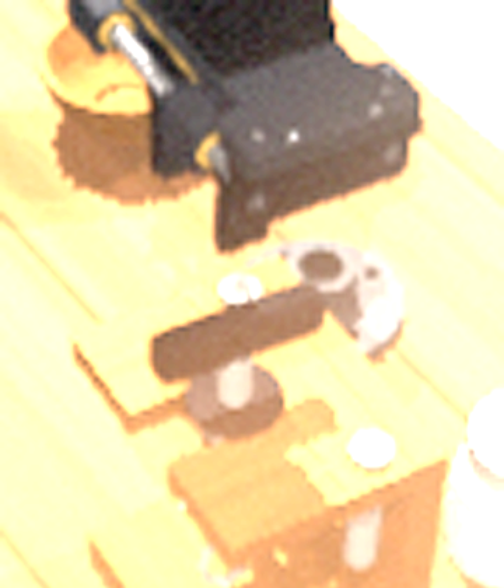

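Run:
```python
from h import *
tc=np.array([.144,.608,.2075]); y=np.array([.231,.973,0]); x=np.array([.973,-.231,0])
cur=[]
for sg,col in((-1,(0,255,0)),(1,(255,0,255))):
  q=[tc+[0,0,-.025]+sg*y*(.0435+d)+x*e for d,e in((0,-.0095),(0,.0095),(.012,.0095),(.012,-.0095),(0,-.0095))]
  cur+=[(q,col),([p+[0,0,.045] for p in q],col)]
cur+=[([tc,tc-[0,0,.025]],(0,0,255))]
im=cv2.imread('pics/s0.png')[:,:,::-1].astype(float);im=np.clip((im/100)**.7*255,0,255).astype(np.uint8)
b,p=overlay('side',cur,(20,110,20,110),6.5,im)
cv2.imwrite('pics/g8.png',p)
```

```text
(no output)
```

View pics/g8.png

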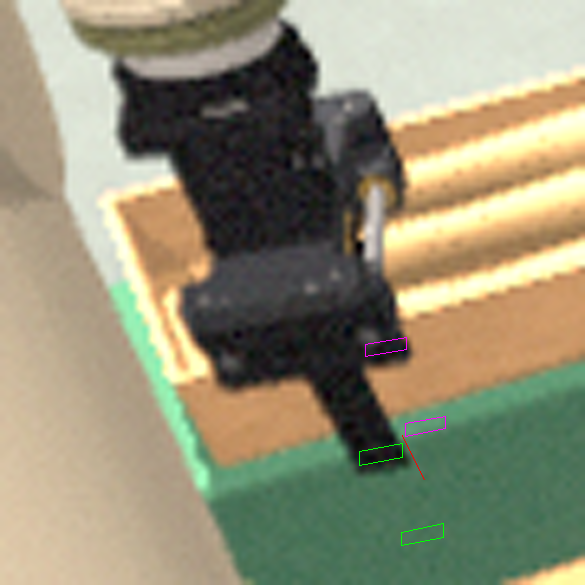

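The picture shows the fingertips about 4 cm higher than the stated geometry and the TCP reading imply. I'll test this with a gentle close: 18 mm means the pads are on the bar, and 0 means they are still above it.

```bash
python3 -m pendant '[{"translation":[0,0,0],"angular":[0,0,0],"hand":-0.3},{"translation":[0,0,0],"angular":[0,0,0],"hand":-0.7},{"translation":[0,0,0],"angular":[0,0,0],"hand":-0.7},{"translation":[0,0,0],"angular":[0,0,0],"hand":-0.7}]' 3
python3 - <<'E'
from h import *
s=r.read_state(); print(s['ee_pos'],s['ft_force'],s['width'])
im=r.camera('side').astype(float);im=np.clip((im/70)**.7*255,0,255).astype(np.uint8)
b,p=overlay('side',[],(140,215,300,385),8,im)
cv2.imwrite('pics/g9.png',p)
E
```

```text
time: 6.9
ee_pos: [0.5955, -0.187, 0.2135]
eef_rot: [0.037, 0.706, -0.037, 0.706]
ft_force: [-0.4, -0.3, 0.2]
width: 0.0192
[ 0.59548656 -0.1869635   0.21353648] [-0.354071   -0.2830263   0.19527624] 0.01919685860518428
```

View pics/g9.png

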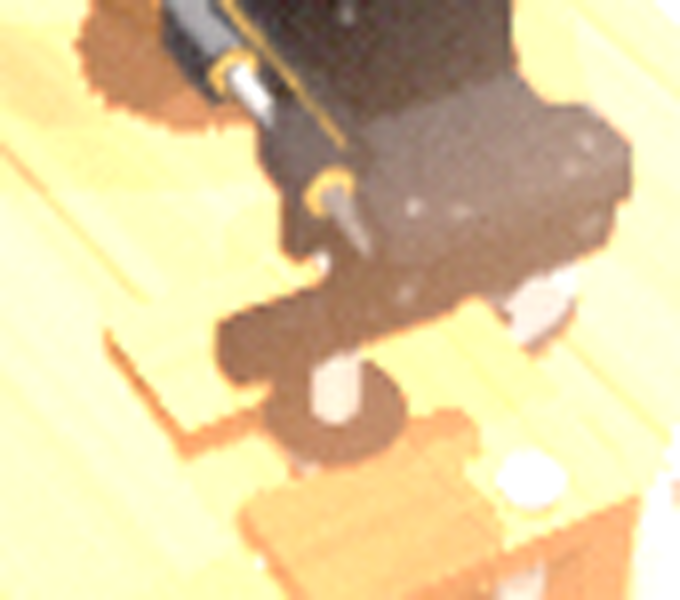

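```bash
python3 -m pendant '[{"translation":[0,0,0],"angular":[0,0,0],"hand":-0.7},{"translation":[0,0,0],"angular":[0,0,0],"hand":-0.7}]' 3
```

```text
time: 7.15
ee_pos: [0.5954, -0.187, 0.2134]
eef_rot: [0.037, 0.706, -0.037, 0.706]
ft_force: [0.9, 0.3, 0.3]
width: 0.0139
```

The fingers shut past 18 mm, so the pads are still above the bar. The fingertips really are about 4 cm higher than the TCP reading suggests. I'll reopen and go down step by step, watching the force and the picture.

```bash
python3 -m pendant '[{"translation":[0,0,0],"angular":[0,0,0],"hand":0},{"translation":[0,0,0],"angular":[0,0,0],"hand":0},{"translation":[0,0,0],"angular":[0,0,0],"hand":0},{"translation":[0,0,-0.8],"angular":[0,0,0],"hand":0},{"translation":[0,0,-0.8],"angular":[0,0,0],"hand":0},{"translation":[0,0,-0.8],"angular":[0,0,0],"hand":0},{"translation":[0,0,0],"angular":[0,0,0],"hand":0}]' 10
python3 - <<'E'
from h import *
s=r.read_state(); print(s['ee_pos'],s['ft_force'],s['width'])
tc=np.array(s['ee_pos']); y=np.array([.104,.995,0]); x=np.array([.995,-.104,0])
cur=[]
for sg,col in((-1,(0,255,0)),(1,(255,0,255))):
  q=[tc+[0,0,.015]+sg*y*(.0217+d)+x*e for d,e in((0,-.0095),(0,.0095),(.012,.0095),(.012,-.0095),(0,-.0095))]
  cur+=[(q,col)]
im=r.camera('side').astype(float);im=np.clip((im/70)**.7*255,0,255).astype(np.uint8)
b,p=overlay('side',cur,(140,215,300,385),8,im)
cv2.imwrite('pics/g10.png',p)
E
```

```text
time: 7.85
ee_pos: [0.5947, -0.1866, 0.1877]
eef_rot: [0.037, 0.707, -0.036, 0.705]
ft_force: [0.3, 0.3, -1.0]
width: 0.0434
[ 0.59468895 -0.18662462  0.18771142] [ 0.32713871  0.25687041 -0.9799097 ] 0.04335116937559287
```

View pics/g10.png

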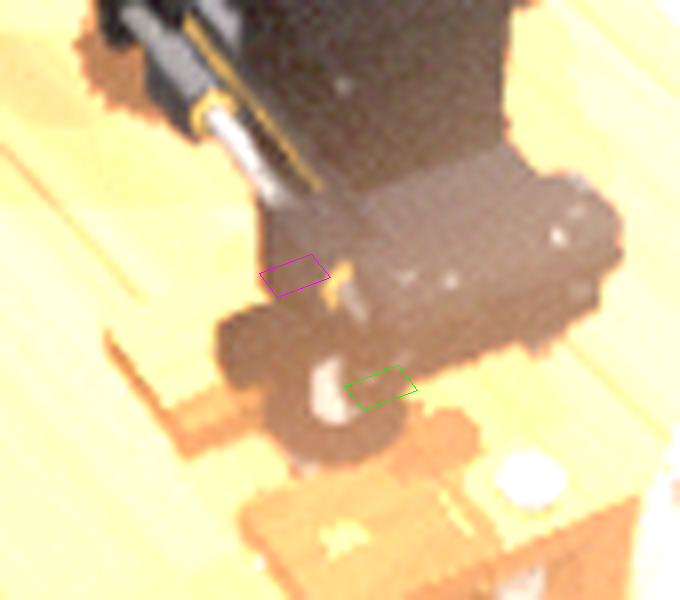

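```bash
python3 -m pendant '[{"translation":[0,0,-0.8],"angular":[0,0,0],"hand":0},{"translation":[0,0,-0.7],"angular":[0,0,0],"hand":0},{"translation":[0,0,-0.7],"angular":[0,0,0],"hand":0},{"translation":[0,0,0],"angular":[0,0,0],"hand":0}]' 10
python3 - <<'E'
from h import *
s=r.read_state(); print(s['ee_pos'],s['ft_force'],s['width'])
tc=np.array(s['ee_pos']); y=np.array([.104,.995,0]); x=np.array([.995,-.104,0])
cur=[]
for sg,col in((-1,(0,255,0)),(1,(255,0,255))):
  q=[tc+[0,0,.015]+sg*y*(.0217+d)+x*e for d,e in((0,-.0095),(0,.0095),(.012,.0095),(.012,-.0095),(0,-.0095))]
  cur+=[(q,col)]
im=r.camera('side').astype(float);im=np.clip((im/70)**.7*255,0,255).astype(np.uint8)
b,p=overlay('side',cur,(140,215,300,385),8,im)
cv2.imwrite('pics/g11.png',p)
E
```

```text
time: 8.3
ee_pos: [0.5949, -0.1867, 0.1661]
eef_rot: [0.037, 0.707, -0.036, 0.706]
ft_force: [-0.4, 0.0, -0.4]
width: 0.0433
[ 0.59485842 -0.18670381  0.16613865] [-0.44233029  0.03008934 -0.44089434] 0.04334854039690798
```

View pics/g11.png

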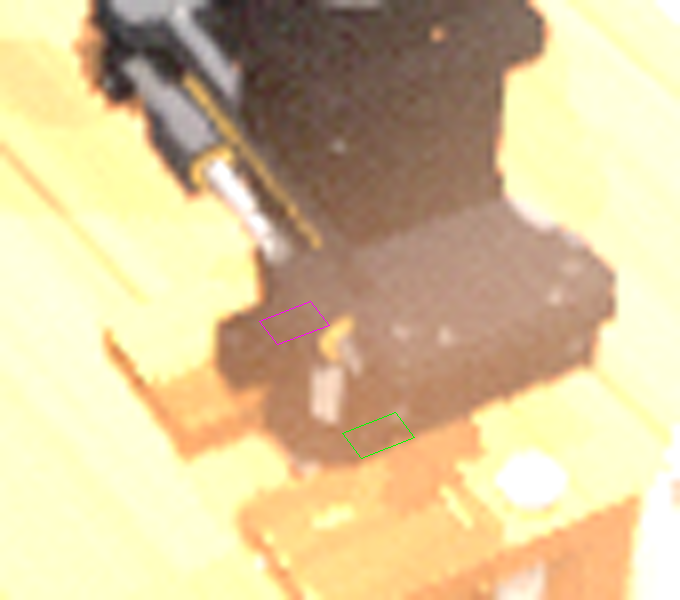

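```bash
python3 -m pendant '[{"translation":[0,0,0],"angular":[0,0,0],"hand":-0.6},{"translation":[0,0,0],"angular":[0,0,0],"hand":-0.8},{"translation":[0,0,0],"angular":[0,0,0],"hand":-0.8},{"translation":[0,0,0],"angular":[0,0,0],"hand":-1},{"translation":[0,0,0],"angular":[0,0,0],"hand":-1},{"translation":[0,0,0],"angular":[0,0,0],"hand":-1}]' 10
```

```text
time: 8.95
ee_pos: [0.5956, -0.187, 0.1676]
eef_rot: [0.037, 0.706, -0.037, 0.706]
ft_force: [0.2, 0.2, 0.7]
width: 0.018
```

```bash
python3 -m pendant '[{"translation":[0,0,0],"angular":[0,0,0],"hand":-1},{"translation":[0,0,0.3],"angular":[0,0,0],"hand":-1},{"translation":[0,0,0.3],"angular":[0,0,0],"hand":-1},{"translation":[0,0,0.3],"angular":[0,0,0],"hand":-1},{"translation":[0,0,0],"angular":[0,0,0],"hand":-1}]' 50
python3 - <<'E'
from h import *
s=r.read_state(); print(s['ee_pos'],s['ft_force'],s['width'])
im=r.camera('side').astype(float);im=np.clip((im/90)**.7*255,0,255).astype(np.uint8)
b,p=overlay('side',[],(140,250,300,385),5,im)
cv2.imwrite('pics/g12.png',p)
E
```

```text
time: 9.45
ee_pos: [0.5956, -0.1871, 0.1769]
eef_rot: [0.037, 0.706, -0.037, 0.706]
ft_force: [0.7, -0.3, -1.7]
width: 0.0174
[ 0.59563675 -0.18706583  0.17694674] [ 0.71599122 -0.2794414  -1.6882821 ] 0.01739405730217927
```

View pics/g12.png

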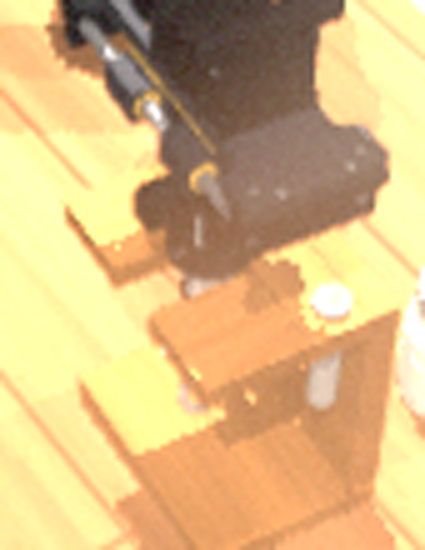

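```bash
python3 -m pendant '[{"translation":[-0.8,0.06,0],"angular":[0,0,0],"hand":-1},{"translation":[-0.8,0.06,0],"angular":[0,0,0],"hand":-1},{"translation":[-0.8,0.06,0],"angular":[0,0,0],"hand":-1},{"translation":[0,0,0],"angular":[0,0,0],"hand":-1}]'; python3 -m pendant '[{"translation":[-1.2,0.1,0],"angular":[0,0,0],"hand":-1},{"translation":[-1.2,0.1,0],"angular":[0,0,0],"hand":-1},{"translation":[-1.2,0.1,0],"angular":[0,0,0],"hand":-1},{"translation":[-1.2,0.1,0],"angular":[0,0,0],"hand":-1},{"translation":[-1.2,0.1,0],"angular":[0,0,0],"hand":-1},{"translation":[-1.2,0.1,0],"angular":[0,0,0],"hand":-1}]'
python3 - <<'E'
from h import *
s=r.read_state(); print(s['ee_pos'],s['ft_force'],s['torque'],s['width'])
im=r.camera('side').astype(float);im=np.clip((im/90)**.7*255,0,255).astype(np.uint8)
b,p=overlay('side',[],(130,250,260,385),5,im)
cv2.imwrite('pics/g13.png',p)
E
```

```text
time: 9.9
ee_pos: [0.5702, -0.1853, 0.1766]
eef_rot: [0.037, 0.706, -0.037, 0.706]
ft_force: [0.5, 0.2, -2.5]
width: 0.0177
time: 10.5
ee_pos: [0.499, -0.179, 0.1765]
eef_rot: [0.037, 0.706, -0.036, 0.706]
ft_force: [0.3, 0.8, -2.2]
width: 0.0174
[ 0.49897983 -0.17903807  0.17647956] [ 0.28991634  0.75193135 -2.15880248] [0.0434884  0.00860717 0.02511801] 0.017415264118667343
```

View pics/g13.png

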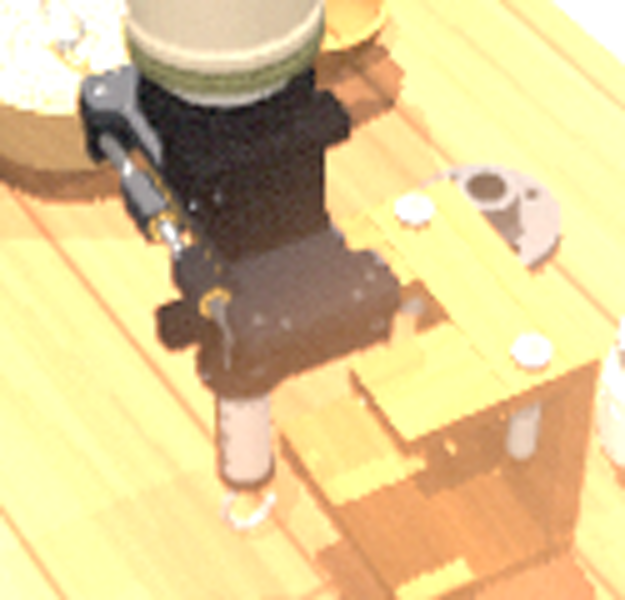

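```bash
python3 -m pendant '[{"translation":[0,0,2.1],"angular":[0,0,0],"hand":-1},{"translation":[0,0,2.1],"angular":[0,0,0],"hand":-1},{"translation":[0,0,2.1],"angular":[0,0,0],"hand":-1},{"translation":[0,0,2.1],"angular":[0,0,0],"hand":-1},{"translation":[0.3,3.2,0],"angular":[0,0,1.25],"hand":-1},{"translation":[0.3,3.2,0],"angular":[0,0,1.25],"hand":-1},{"translation":[0.3,3.2,0],"angular":[0,0,1.25],"hand":-1},{"translation":[0.3,3.2,0],"angular":[0,0,1.25],"hand":-1},{"translation":[0.3,3.2,0],"angular":[0,0,1.25],"hand":-1},{"translation":[0.3,3.2,0],"angular":[0,0,1.25],"hand":-1},{"translation":[0.3,3.2,0],"angular":[0,0,1.25],"hand":-1},{"translation":[0.3,3.2,0],"angular":[0,0,1.25],"hand":-1},{"translation":[0.3,3.2,0],"angular":[0,0,1.25],"hand":-1},{"translation":[0.3,3.2,0],"angular":[0,0,1.25],"hand":-1},{"translation":[0.3,2.4,0],"angular":[0,0,1.25],"hand":-1},{"translation":[0.3,1.6,0],"angular":[0,0,1.25],"hand":-1},{"translation":[0,0,0],"angular":[0,0,0],"hand":-1},{"translation":[0,0,0],"angular":[0,0,0],"hand":-1}]'
python3 - <<'E'
from h import *
from scipy.spatial.transform import Rotation as Ro
s=r.read_state(); print(s['ee_pos'],s['ft_force'],s['torque'],s['width'],Ro.from_quat(s['eef_rot']).as_matrix().round(3).tolist())
save('side','s3.png'); save('top','t3.png')
for n in('side','top'): print(n,[(np.round(d['point'],1).tolist(),round(d['confidence'],2)) for d in r.mark_of(n,'saddle')])
E
```

```text
time: 12.35
ee_pos: [0.5358, 0.1799, 0.2603]
eef_rot: [-0.056, 0.705, 0.055, 0.705]
ft_force: [0.7, -0.5, -1.6]
width: 0.0171
[0.53579884 0.17985906 0.26031671] [ 0.70087699 -0.47430698 -1.63076762] [-0.03255945  0.07020808  0.01800428] 0.017143666482325817 [[-0.0, -0.156, 0.988], [-0.001, 0.988, 0.156], [-1.0, -0.001, -0.0]]
side [([136.7, 260.7], 0.48), ([311.6, 416.0], 0.48), ([175.0, 246.4], 0.44), ([240.2, 443.9], 0.36)]
top [([114.8, 378.9], 0.57), ([192.6, 426.5], 0.53), ([231.8, 199.0], 0.5), ([315.9, 317.4], 0.48), ([132.2, 196.4], 0.48), ([190.0, 181.4], 0.37)]
```

View pics/s3.png

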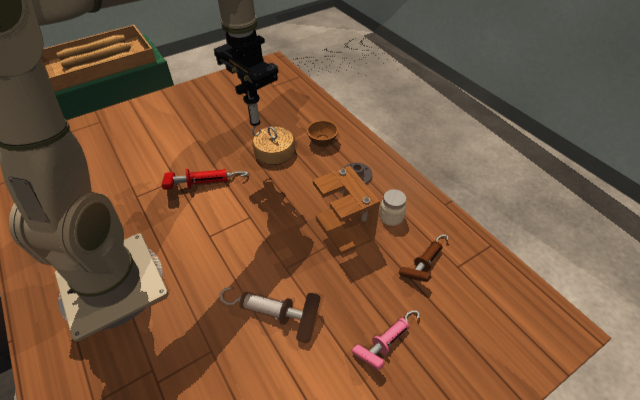

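View pics/t3.png

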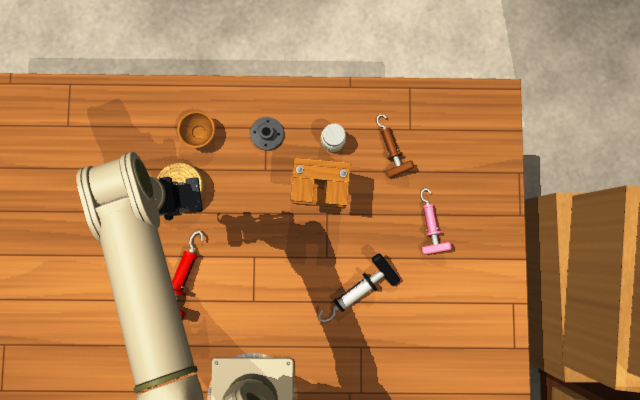

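```bash
cat >> h.py <<'E'
def scale_curves(h,yaw,ext=0.):
    h=np.array(h,float); x=np.array([np.cos(yaw),np.sin(yaw),0]); z=np.array([0,0,1.])
    sad=h-z*(.174+ext)
    cur=[(circ(h-z*.046,.023),(255,0,0)),(circ(h-z*.128,.014),(255,0,0)),([h,sad],(255,255,0))]
    c=sad+z*.0145  # wire centreline circle ~ radius .0145+.0025
    R=.017
    J=[c+.0+0*z+R*(np.cos(a)*x+np.sin(a)*z) for a in np.linspace(0,-np.pi,30)]
    cur.append((J,(0,0,255)))
    return cur
E
python3 - <<'E'
from h import *
tc=np.array([.5358,.1799,.2603]); h=tc+[0,0,.034]; yaw=np.radians(9)
e=[.603,.218,.081]
cur=scale_curves(h,yaw)+[(ring(e,yaw,.0225),(0,255,0)),(ring(e,yaw,.0165),(0,255,0))]
im=r.camera('side').astype(float);im=np.clip((im/150)**.7*255,0,255).astype(np.uint8)
b,p=overlay('side',cur,(85,165,230,310),7,im)
cv2.imwrite('pics/k1.png',np.hstack([b,p])[:,:1120]); cv2.imwrite('pics/k1.png',cv2.resize(np.hstack([b,p]),(800,400)))
print(proj('side',h-[0,0,.174]))
E
```

```text
[136.2 257.1]
```

View pics/k1.png

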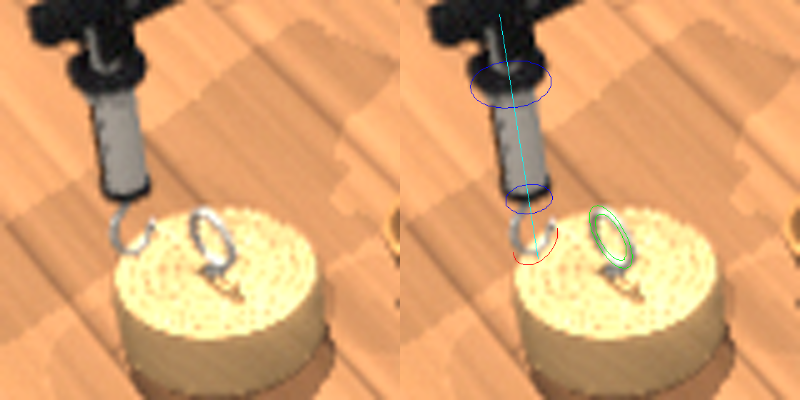

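```bash
python3 -m pendant '[{"translation":[0.6,1.4,0],"angular":[0,0,0],"hand":-1},{"translation":[0.6,1.4,0],"angular":[0,0,0],"hand":-1},{"translation":[0,0,-1.4],"angular":[0,0,0],"hand":-1},{"translation":[0,0,-1.4],"angular":[0,0,0],"hand":-1},{"translation":[0,0,-1.4],"angular":[0,0,0],"hand":-1},{"translation":[0,0,0],"angular":[0,0,0],"hand":-1},{"translation":[0,0,0],"angular":[0,0,0],"hand":-1}]'
python3 - <<'E'
from h import *
s=r.read_state(); tc=np.array(s['ee_pos']);print(tc,s['ft_force'])
h=tc+[0,0,.038]; yaw=np.radians(9)
e=[.603,.218,.081]
cur=scale_curves(h,yaw)+[(ring(e,yaw,.0225),(0,255,0)),(ring(e,yaw,.0165),(0,255,0))]
raw=r.camera('side');im=np.clip((raw.astype(float)/150)**.7*255,0,255).astype(np.uint8)
b,p=overlay('side',cur,(100,160,235,305),10,im)
cv2.imwrite('pics/k2.png',cv2.resize(np.hstack([b,p]),(800,343),interpolation=cv2.INTER_AREA))
rt=r.camera('top'); cv2.imwrite('pics/k2t.png',cv2.resize(rt[150:220,130:230,::-1],None,fx=6,fy=6))
E
```

```text
time: 13.3
ee_pos: [0.5472, 0.2084, 0.2181]
eef_rot: [-0.056, 0.705, 0.056, 0.705]
ft_force: [-0.2, 0.5, -2.4]
width: 0.0174
[0.5472314  0.20835251 0.21807031] [-0.24347904  0.48597931 -2.39886369]
```

View pics/k2.png

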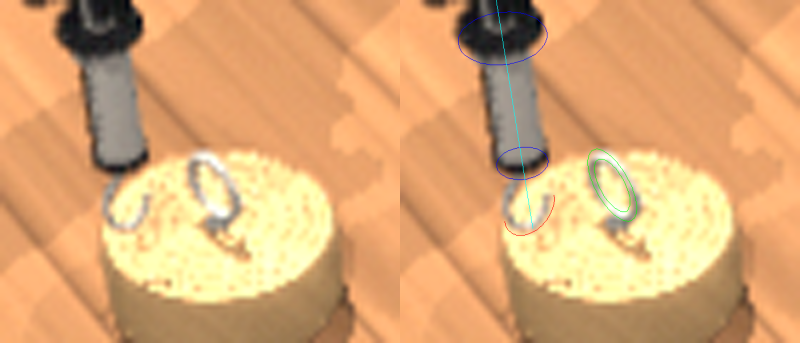

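View pics/k2t.png

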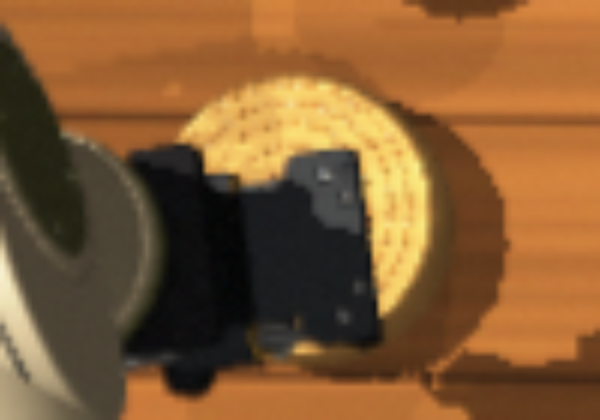

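```bash
python3 -m pendant '[{"translation":[0,0,-0.5],"angular":[0,0,0],"hand":-1},{"translation":[0,-0.05,-0.35],"angular":[0,0,0],"hand":-1},{"translation":[0.8,0.13,0],"angular":[0,0,0],"hand":-1},{"translation":[0.8,0.13,0],"angular":[0,0,0],"hand":-1},{"translation":[0.8,0.13,0],"angular":[0,0,0],"hand":-1},{"translation":[0,0,0],"angular":[0,0,0],"hand":-1},{"translation":[0,0,0],"angular":[0,0,0],"hand":-1}]'
python3 - <<'E'
from h import *
s=r.read_state(); tc=np.array(s['ee_pos']);print(tc,s['ft_force'])
h=tc+[0,0,.040]; yaw=np.radians(9)
e=[.603,.218,.081]
cur=scale_curves(h,yaw)+[(ring(e,yaw,.0225),(0,255,0)),(ring(e,yaw,.0165),(0,255,0))]
raw=r.camera('side');im=np.clip((raw.astype(float)/150)**.7*255,0,255).astype(np.uint8)
b,p=overlay('side',cur,(105,155,245,295),8,im)
cv2.imwrite('pics/k3.png',np.hstack([b,p]))
E
```

```text
time: 14.1
ee_pos: [0.5717, 0.2121, 0.2097]
eef_rot: [-0.056, 0.705, 0.056, 0.705]
ft_force: [-0.1, -0.0, -1.6]
width: 0.0175
[0.5716517  0.21213214 0.20972519] [-0.06852707 -0.01730675 -1.55019914]
```

View pics/k3.png

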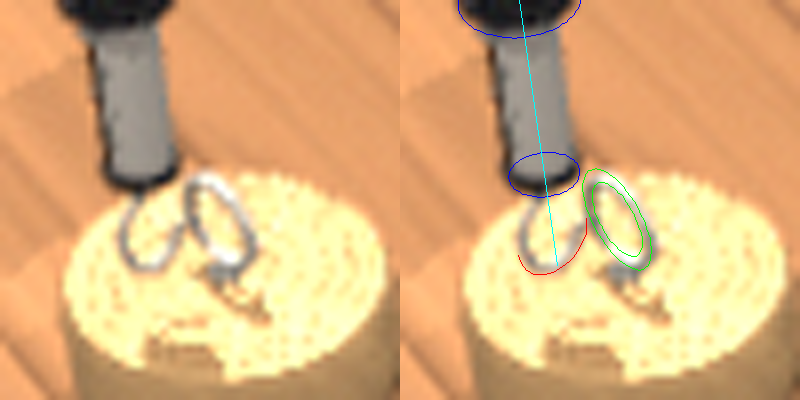

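```bash
python3 -m pendant '[{"translation":[0.5,0.08,0],"angular":[0,0,0],"hand":-1},{"translation":[0.5,0.08,0],"angular":[0,0,0],"hand":-1},{"translation":[0.5,0.08,0],"angular":[0,0,0],"hand":-1},{"translation":[0,0,0],"angular":[0,0,0],"hand":-1}]'; python3 -m pendant '[{"translation":[0.5,0.08,0],"angular":[0,0,0],"hand":-1},{"translation":[0.5,0.08,0],"angular":[0,0,0],"hand":-1},{"translation":[0.5,0.08,0],"angular":[0,0,0],"hand":-1},{"translation":[0.4,0.06,0],"angular":[0,0,0],"hand":-1},{"translation":[0,0,0],"angular":[0,0,0],"hand":-1}]';python3 - <<'E'
from h import *
s=r.read_state(); tc=np.array(s['ee_pos']);print(tc,s['ft_force'])
h=tc+[-.001,0,.040]; yaw=np.radians(9)
e=[.604,.218,.081]
cur=scale_curves(h,yaw)+[(ring(e,yaw,.0225),(0,255,0)),(ring(e,yaw,.0165),(0,255,0))]
raw=r.camera('side');im=np.clip((raw.astype(float)/150)**.7*255,0,255).astype(np.uint8)
b,p=overlay('side',cur,(105,155,245,295),8,im)
cv2.imwrite('pics/k4.png',np.hstack([b,p]))
E
```

```text
time: 14.55
ee_pos: [0.587, 0.2146, 0.2098]
eef_rot: [-0.056, 0.705, 0.056, 0.705]
ft_force: [0.6, -0.4, -1.8]
width: 0.0176
time: 15.05
ee_pos: [0.6059, 0.2176, 0.2097]
eef_rot: [-0.056, 0.705, 0.056, 0.705]
ft_force: [-0.2, 0.7, -1.9]
width: 0.0177
[0.60587918 0.21763419 0.2097134 ] [-0.17556909  0.67517113 -1.90801388]
```

View pics/k4.png

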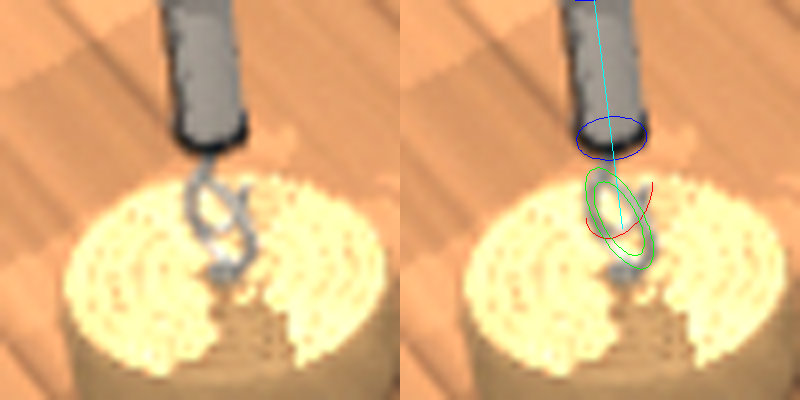

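```bash
python3 -m pendant '[{"translation":[0,0,0.3],"angular":[0,0,0],"hand":-1},{"translation":[0,0,0.3],"angular":[0,0,0],"hand":-1},{"translation":[0,0,0.3],"angular":[0,0,0],"hand":-1},{"translation":[0,0,0.3],"angular":[0,0,0],"hand":-1},{"translation":[0,0,0.3],"angular":[0,0,0],"hand":-1},{"translation":[0,0,0.2],"angular":[0,0,0],"hand":-1},{"translation":[0,0,0.2],"angular":[0,0,0],"hand":-1},{"translation":[0,0,0.2],"angular":[0,0,0],"hand":-1},{"translation":[0,0,0.2],"angular":[0,0,0],"hand":-1},{"translation":[0,0,0.2],"angular":[0,0,0],"hand":-1},{"translation":[0,0,0],"angular":[0,0,0],"hand":-1}]';python3 - <<'E'
from h import *
s=r.read_state(); tc=np.array(s['ee_pos']);print(tc,s['ft_force'],s['joint_torque'])
raw=r.camera('side');im=np.clip((raw.astype(float)/150)**.7*255,0,255).astype(np.uint8)
b,p=overlay('side',[],(90,175,235,310),8,im)
cv2.imwrite('pics/k5.png',b[:600])
s=r.read_state(); print(s['ft_force'])
E
```

```text
time: 16.2
ee_pos: [0.6055, 0.2176, 0.2351]
eef_rot: [-0.056, 0.705, 0.056, 0.705]
ft_force: [-0.5, -0.3, -2.5]
width: 0.0178
[0.60545221 0.21763431 0.23511992] [-0.50543135 -0.27437776 -2.47205388] [-6.61020493e-02 -6.22985959e+01  7.21672967e+00 -4.03484988e+01
  2.66562979e-02  4.70884913e-02 -6.83572885e-03]
[-0.35209641  0.53300879 -2.89741859]
```

View pics/k5.png

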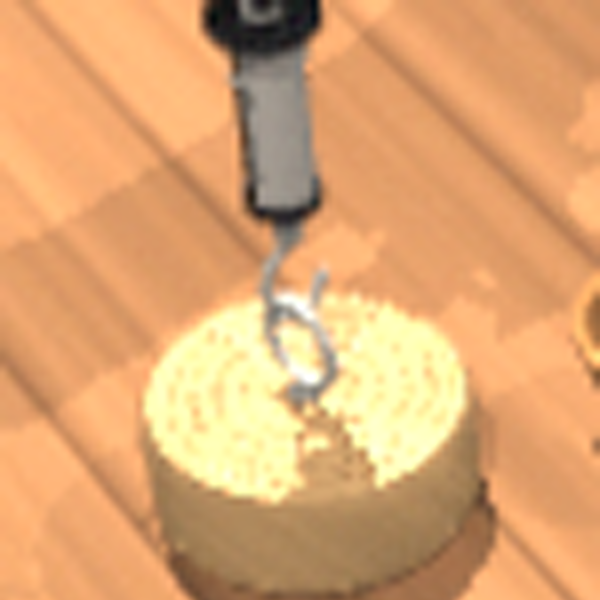

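```bash
cat >> h.py <<'E'
def flow(ref,cur,e=(.604,.218)):
    g0=cv2.cvtColor(ref,cv2.COLOR_RGB2GRAY);g1=cv2.cvtColor(cur,cv2.COLOR_RGB2GRAY)
    m=np.zeros_like(g0); P_=np.array([proj('side',X)[::-1] for X in circ([e[0],e[1],.055],.062)]).astype(np.int32)
    cv2.fillPoly(m,[P_],255)
    k=proj('side',[e[0],e[1],.06]); cv2.circle(m,(int(k[1]),int(k[0])),9,0,-1)
    g0=cv2.resize(g0,None,fx=3,fy=3,interpolation=cv2.INTER_CUBIC);g1=cv2.resize(g1,None,fx=3,fy=3,interpolation=cv2.INTER_CUBIC);m=cv2.resize(m,None,fx=3,fy=3,interpolation=0)
    p=cv2.goodFeaturesToTrack(g0,80,.01,4,mask=m)
    q,st,er=cv2.calcOpticalFlowPyrLK(g0,g1,p,None,winSize=(31,31),maxLevel=3)
    d=(q-p)[st.ravel()==1].reshape(-1,2)/3
    a=proj('side',[e[0],e[1],.055]);b=proj('side',[e[0],e[1],.105]); 
    s=(b-a)/50 # px/mm rows,cols
    md=np.median(d,0); 
    return md.round(2), 'z_mm %.1f'%(md[1]/s[0]), 'IQR', (np.percentile(d,75,0)-np.percentile(d,25,0)).round(2), len(d), s.round(3)
E
python3 - <<'E'
from h import *
np.save('ref.npy',r.camera('side')); c=r.camera('side'); print(flow(np.load('ref.npy'),c))
E
python3 -m pendant '[{"translation":[0,0,0.2],"angular":[0,0,0],"hand":-1},{"translation":[0,0,0.2],"angular":[0,0,0],"hand":-1},{"translation":[0,0,0.2],"angular":[0,0,0],"hand":-1},{"translation":[0,0,0.2],"angular":[0,0,0],"hand":-1},{"translation":[0,0,0.2],"angular":[0,0,0],"hand":-1},{"translation":[0,0,0.1],"angular":[0,0,0],"hand":-1}]';python3 - <<'E'
from h import *
print(r.read_state()['ee_pos'])
f=[r.read_state()['ft_force'][2]]
c=r.camera('side'); print(flow(np.load('ref.npy'),c)); f.append(r.read_state()['ft_force'][2]); print(f)
E
```

```text
(array([ 0., -0.], dtype=float32), 'z_mm 0.0', 'IQR', array([0.01, 0.01], dtype=float32), 80, array([-0.242, -0.03 ]))
time: 16.95
ee_pos: [0.6055, 0.2177, 0.2461]
eef_rot: [-0.056, 0.705, 0.056, 0.705]
ft_force: [-0.1, 0.6, -3.4]
width: 0.0172
[0.60548003 0.21770803 0.24610391]
(array([ 0.04, -0.03], dtype=float32), 'z_mm 0.1', 'IQR', array([0.12, 0.12], dtype=float32), 80, array([-0.242, -0.03 ]))
[np.float64(-3.3937367571552155), np.float64(-4.500063718580441)]
```

```bash
cat > chk.py <<'E'
from h import *
s=r.read_state(); f=[s['ft_force'][2]]
c=r.camera('side'); print(s['ee_pos'].round(4),*flow(np.load('ref.npy'),c)[:4]); f.append(r.read_state()['ft_force'][2]); print(np.round(f,2))
E
python3 -m pendant '[{"translation":[0,0,0.1],"angular":[0,0,0],"hand":-1},{"translation":[0,0,0.1],"angular":[0,0,0],"hand":-1},{"translation":[0,0,0.1],"angular":[0,0,0],"hand":-1},{"translation":[0,0,0.1],"angular":[0,0,0],"hand":-1},{"translation":[0,0,0.1],"angular":[0,0,0],"hand":-1},{"translation":[0,0,0.1],"angular":[0,0,0],"hand":-1},{"translation":[0,0,0.1],"angular":[0,0,0],"hand":-1},{"translation":[0,0,0.1],"angular":[0,0,0],"hand":-1}]'; python3 chk.py
```

```text
time: 17.8
ee_pos: [0.6054, 0.2177, 0.254]
eef_rot: [-0.056, 0.705, 0.056, 0.705]
ft_force: [-0.2, 0.9, -4.3]
width: 0.0173
[0.6054 0.2177 0.254 ] [-0.36 -1.14] z_mm 4.7 IQR [0.48 0.37]
[-4.34 -4.45]
```

```bash
python3 -m pendant '[{"translation":[0,0,0.1],"angular":[0,0,0],"hand":-1},{"translation":[0,0,0.1],"angular":[0,0,0],"hand":-1},{"translation":[0,0,0.1],"angular":[0,0,0],"hand":-1},{"translation":[0,0,0.1],"angular":[0,0,0],"hand":-1},{"translation":[0,0,0.1],"angular":[0,0,0],"hand":-1}]'; python3 chk.py
```

```text
time: 18.35
ee_pos: [0.6054, 0.2176, 0.259]
eef_rot: [-0.056, 0.705, 0.056, 0.705]
ft_force: [1.1, 0.0, -4.3]
width: 0.0176
[0.6054 0.2176 0.259 ] [-0.59 -2.29] z_mm 9.5 IQR [0.43 0.56]
[-4.32 -4.56]
```

```bash
python3 -m pendant '[{"translation":[0,0,0],"angular":[0,0,0],"hand":-1},{"translation":[0,0,0],"angular":[0,0,0],"hand":-1},{"translation":[0,0,0],"angular":[0,0,0],"hand":-1},{"translation":[0,0,0],"angular":[0,0,0],"hand":-1},{"translation":[0,0,0],"angular":[0,0,0],"hand":-1}]'; python3 chk.py
python3 - <<'E'
from h import *
raw=r.camera('side');im=np.clip((raw.astype(float)/150)**.7*255,0,255).astype(np.uint8)
e=[.604,.218]
cur=[(circ(e+[.01],.07),(0,255,0)),(circ(e+[0],.07),(0,0,255)),(circ(e+[.065],.07),(0,255,0))]
b,p=overlay('side',cur,(90,175,235,310),8,im)
cv2.imwrite('pics/k6.png',cv2.resize(np.hstack([b,p]),(800,453),interpolation=cv2.INTER_AREA))
E
```

```text
time: 18.9
ee_pos: [0.6054, 0.2176, 0.2589]
eef_rot: [-0.056, 0.705, 0.056, 0.705]
ft_force: [0.5, 0.1, -4.8]
width: 0.0174
[0.6054 0.2176 0.2589] [-0.51 -2.26] z_mm 9.3 IQR [0.44 0.45]
[-4.85 -4.02]
```

View pics/k6.png

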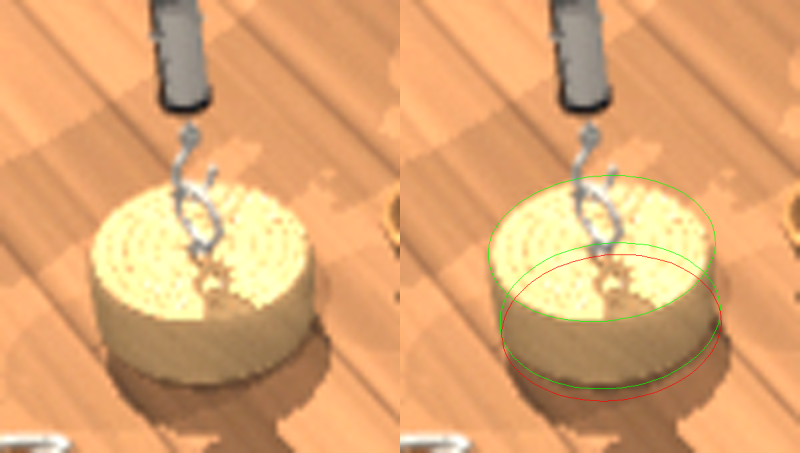

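The blank hangs upright about 1 cm clear, and its lower rim matches the 10 mm outline. I'll hold it there.

```bash
python3 -m pendant '[{"translation":[0,0,0],"angular":[0,0,0],"hand":-1},{"translation":[0,0,0],"angular":[0,0,0],"hand":-1},{"translation":[0,0,0],"angular":[0,0,0],"hand":-1},{"translation":[0,0,0],"angular":[0,0,0],"hand":-1},{"translation":[0,0,0],"angular":[0,0,0],"hand":-1},{"translation":[0,0,0],"angular":[0,0,0],"hand":-1},{"translation":[0,0,0],"angular":[0,0,0],"hand":-1},{"translation":[0,0,0],"angular":[0,0,0],"hand":-1},{"translation":[0,0,0],"angular":[0,0,0],"hand":-1},{"translation":[0,0,0],"angular":[0,0,0],"hand":-1},{"translation":[0,0,0],"angular":[0,0,0],"hand":-1},{"translation":[0,0,0],"angular":[0,0,0],"hand":-1},{"translation":[0,0,0],"angular":[0,0,0],"hand":-1},{"translation":[0,0,0],"angular":[0,0,0],"hand":-1},{"translation":[0,0,0],"angular":[0,0,0],"hand":-1},{"translation":[0,0,0],"angular":[0,0,0],"hand":-1},{"translation":[0,0,0],"angular":[0,0,0],"hand":-1},{"translation":[0,0,0],"angular":[0,0,0],"hand":-1}]'; python3 chk.py
```

```text
time: 20.8
ee_pos: [0.6054, 0.2177, 0.2589]
eef_rot: [-0.056, 0.705, 0.056, 0.705]
ft_force: [-0.5, 0.1, -4.8]
width: 0.0171
[0.6054 0.2177 0.2589] [-0.51 -2.27] z_mm 9.4 IQR [0.37 0.46]
[-4.8  -4.52]
```

```bash
python3 -m pendant '[{"translation":[0,0,-0.1],"angular":[0,0,0],"hand":-1},{"translation":[0,0,-0.1],"angular":[0,0,0],"hand":-1},{"translation":[0,0,-0.1],"angular":[0,0,0],"hand":-1},{"translation":[0,0,-0.1],"angular":[0,0,0],"hand":-1},{"translation":[0,0,-0.1],"angular":[0,0,0],"hand":-1},{"translation":[0,0,-0.1],"angular":[0,0,0],"hand":-1},{"translation":[0,0,-0.1],"angular":[0,0,0],"hand":-1},{"translation":[0,0,-0.1],"angular":[0,0,0],"hand":-1},{"translation":[0,0,-0.1],"angular":[0,0,0],"hand":-1},{"translation":[0,0,-0.1],"angular":[0,0,0],"hand":-1},{"translation":[0,0,-0.1],"angular":[0,0,0],"hand":-1},{"translation":[0,0,-0.1],"angular":[0,0,0],"hand":-1},{"translation":[0,0,-0.1],"angular":[0,0,0],"hand":-1},{"translation":[0,0,-0.1],"angular":[0,0,0],"hand":-1}]'; python3 chk.py
```

```text
time: 22.25
ee_pos: [0.6054, 0.2177, 0.2449]
eef_rot: [-0.056, 0.705, 0.056, 0.705]
ft_force: [0.3, 0.5, -3.8]
width: 0.017
[0.6054 0.2177 0.2449] [-0.26 -0.18] z_mm 0.8 IQR [0.5  0.19]
[-3.78 -4.79]
```

```bash
python3 -m pendant '[{"translation":[0,0,-0.1],"angular":[0,0,0],"hand":-1},{"translation":[0,0,-0.1],"angular":[0,0,0],"hand":-1},{"translation":[0,0,-0.1],"angular":[0,0,0],"hand":-1},{"translation":[0,0,-0.2],"angular":[0,0,0],"hand":-1},{"translation":[0,0,-0.2],"angular":[0,0,0],"hand":-1},{"translation":[0,0,-0.2],"angular":[0,0,0],"hand":-1},{"translation":[0,0,-0.2],"angular":[0,0,0],"hand":-1},{"translation":[0,0,-0.2],"angular":[0,0,0],"hand":-1},{"translation":[0,0,-0.2],"angular":[0,0,0],"hand":-1},{"translation":[0,0,-0.2],"angular":[0,0,0],"hand":-1},{"translation":[0,0,-0.2],"angular":[0,0,0],"hand":-1},{"translation":[0,0,-0.2],"angular":[0,0,0],"hand":-1},{"translation":[0,0,-0.2],"angular":[0,0,0],"hand":-1},{"translation":[0,0,-0.2],"angular":[0,0,0],"hand":-1},{"translation":[0,0,-0.2],"angular":[0,0,0],"hand":-1},{"translation":[0,0,-0.2],"angular":[0,0,0],"hand":-1},{"translation":[0,0,-0.3],"angular":[0,0,0],"hand":-1},{"translation":[0,0,-0.3],"angular":[0,0,0],"hand":-1},{"translation":[0,0,0],"angular":[0,0,0],"hand":-1}]'; python3 chk.py;  python3 - <<'E'
from h import *
tc=r.read_state()['ee_pos']
h=np.array(tc)+[-.001,0,.040]; yaw=np.radians(9)
e=[.604,.218,.081]
cur=scale_curves(h,yaw)+[(ring(e,yaw,.0225),(0,255,0)),(ring(e,yaw,.0165),(0,255,0))]
raw=r.camera('side');im=np.clip((raw.astype(float)/150)**.7*255,0,255).astype(np.uint8)
b,p=overlay('side',cur,(105,155,245,295),8,im)
cv2.imwrite('pics/k7.png',np.hstack([b,p]))
E
```

```text
time: 24.2
ee_pos: [0.6052, 0.2176, 0.2093]
eef_rot: [-0.056, 0.705, 0.056, 0.705]
ft_force: [0.0, -0.6, -0.8]
width: 0.0175
[0.6052 0.2176 0.2093] [-0.62 -0.09] z_mm 0.4 IQR [0.54 0.66]
[-0.76 -2.  ]
```

View pics/k7.png

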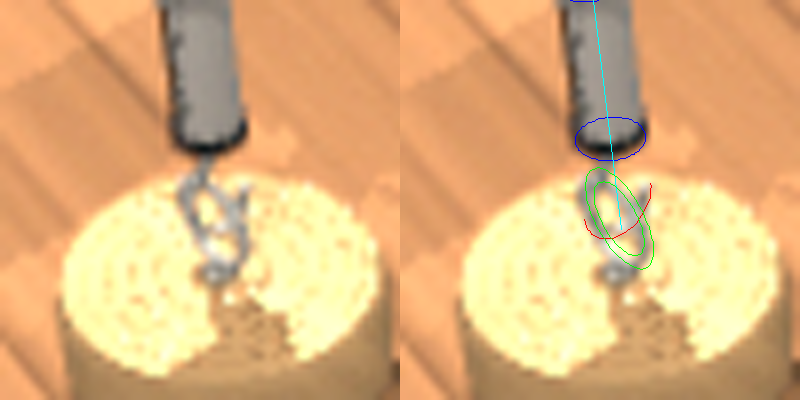

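```bash
python3 -m pendant '[{"translation":[-0.4,-0.06,0],"angular":[0,0,0],"hand":-1},{"translation":[-0.4,-0.06,0],"angular":[0,0,0],"hand":-1},{"translation":[-0.4,-0.07,0],"angular":[0,0,0],"hand":-1},{"translation":[-0.4,-0.06,0],"angular":[0,0,0],"hand":-1}]'; python3 -m pendant '[{"translation":[-0.4,-0.06,0],"angular":[0,0,0],"hand":-1},{"translation":[-0.4,-0.06,0],"angular":[0,0,0],"hand":-1},{"translation":[-0.4,-0.07,0],"angular":[0,0,0],"hand":-1},{"translation":[-0.4,-0.06,0],"angular":[0,0,0],"hand":-1}]';python3 chk.py;  python3 - <<'E'
from h import *
raw=r.camera('side');im=np.clip((raw.astype(float)/150)**.7*255,0,255).astype(np.uint8)
b,p=overlay('side',[],(105,155,245,295),8,im)
cv2.imwrite('pics/k8.png',b)
E
```

```text
time: 24.7
ee_pos: [0.589, 0.2151, 0.2101]
eef_rot: [-0.056, 0.705, 0.056, 0.705]
ft_force: [-0.1, -0.1, -1.7]
width: 0.0173
time: 25.1
ee_pos: [0.5731, 0.2125, 0.21]
eef_rot: [-0.056, 0.705, 0.056, 0.705]
ft_force: [0.3, -0.0, -1.7]
width: 0.0175
[0.5731 0.2125 0.21  ] [-0.88  0.02] z_mm -0.1 IQR [1.47 1.2 ]
[-1.72 -0.87]
```

View pics/k8.png

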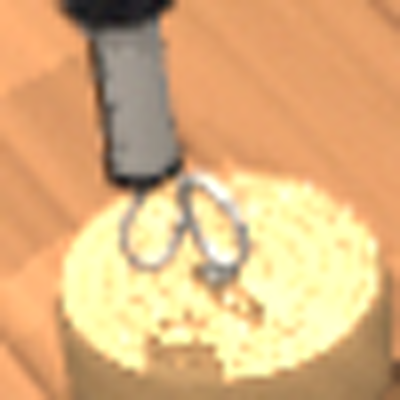

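```bash
python3 -m pendant '[{"translation":[-0.7,-0.11,0],"angular":[0,0,0],"hand":-1},{"translation":[-1.1,-0.17,0],"angular":[0,0,0],"hand":-1},{"translation":[-1.2,-0.19,0],"angular":[0,0,0],"hand":-1},{"translation":[0,0,1.7],"angular":[0,0,0],"hand":-1},{"translation":[0,0,1.7],"angular":[0,0,0],"hand":-1},{"translation":[0,0,1.6],"angular":[0,0,0],"hand":-1},{"translation":[0,0,0],"angular":[0,0,0],"hand":-1}]'
python3 - <<'E'
from h import *
e=[.603,.218]; 
raw=r.camera('side');im=np.clip((raw.astype(float)/150)**.7*255,0,255).astype(np.uint8)
s0=np.clip((cv2.imread('pics/s0.png')[:,:,::-1].astype(float)/150)**.7*255,0,255).astype(np.uint8)
cur=[(circ(e+[.055],.07),(255,0,0)),(circ(e+[0],.07),(255,0,0)),(ring(e+[.081],np.radians(9),.0195),(0,0,255))]
a=overlay('side',cur,(110,180,240,310),5.7,s0)[1];b=overlay('side',cur,(110,180,240,310),5.7,im)[1]
cv2.imwrite('pics/k9.png',np.hstack([a,b]))
E
python3 -m pendant '[{"translation":[-0.34,-3,0],"angular":[0,0,-1.15],"hand":-1},{"translation":[-0.34,-3,0],"angular":[0,0,-1.15],"hand":-1},{"translation":[-0.34,-3,0],"angular":[0,0,-1.15],"hand":-1},{"translation":[-0.34,-3,0],"angular":[0,0,-1.15],"hand":-1},{"translation":[-0.34,-3,0],"angular":[0,0,-1.15],"hand":-1},{"translation":[-0.34,-3,0],"angular":[0,0,-1.15],"hand":-1},{"translation":[-0.34,-3,0],"angular":[0,0,-1.15],"hand":-1},{"translation":[-0.34,-3,0],"angular":[0,0,-1.15],"hand":-1},{"translation":[-0.34,-3,0],"angular":[0,0,-1.15],"hand":-1},{"translation":[-0.34,-3,0],"angular":[0,0,-1.15],"hand":-1},{"translation":[-0.34,-3,0],"angular":[0,0,-1.15],"hand":-1},{"translation":[-0.34,-3,0],"angular":[0,0,-1.15],"hand":-1},{"translation":[-0.34,-2.5,0],"angular":[0,0,-1.2],"hand":-1},{"translation":[0,0,0],"angular":[0,0,0],"hand":-1},{"translation":[0,0,0],"angular":[0,0,0],"hand":-1}]'
```

```text
time: 25.9
ee_pos: [0.5438, 0.2081, 0.2621]
eef_rot: [-0.055, 0.704, 0.056, 0.706]
ft_force: [0.9, 0.5, -1.3]
width: 0.0175
time: 27.45
ee_pos: [0.4986, -0.1781, 0.2598]
eef_rot: [0.037, 0.706, -0.037, 0.706]
ft_force: [-0.2, 0.5, -1.5]
width: 0.017
```

View pics/k9.png

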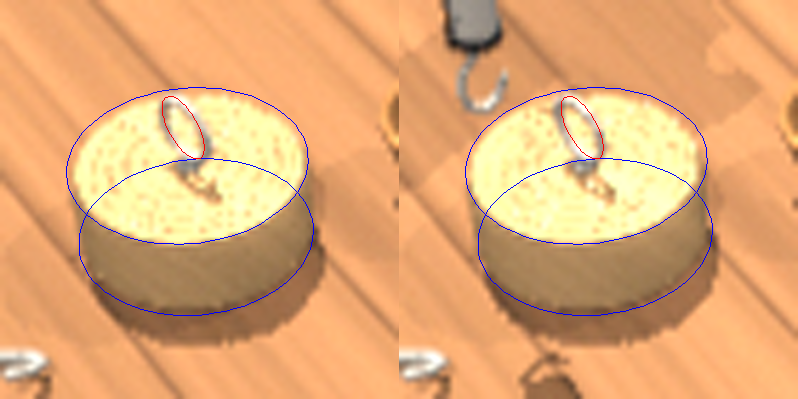

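```bash
python3 -m pendant '[{"translation":[0,-0.1,-2],"angular":[0,0,0],"hand":-1},{"translation":[0,0,-2.1],"angular":[0,0,0],"hand":-1},{"translation":[0,0,-2.1],"angular":[0,0,0],"hand":-1},{"translation":[0,0,-2.1],"angular":[0,0,0],"hand":-1},{"translation":[0,0,0],"angular":[0,0,0],"hand":-1},{"translation":[0,0,0],"angular":[0,0,0],"hand":-1}]'
python3 - <<'E'
from h import *
s=r.read_state(); tc=np.array(s['ee_pos']); print(tc,s['ft_force'])
raw=r.camera('side');im=np.clip((raw.astype(float)/90)**.7*255,0,255).astype(np.uint8)
b,p=overlay('side',scale_curves(tc+[-.001,0,.04],np.radians(-6)),(130,250,260,385),5,im)
cv2.imwrite('pics/h1.png',p)
E
```

```text
time: 28.05
ee_pos: [0.4993, -0.1776, 0.1773]
eef_rot: [0.036, 0.706, -0.036, 0.706]
ft_force: [0.2, -0.1, -0.9]
width: 0.0174
[ 0.49932286 -0.17757821  0.17734642] [ 0.23625644 -0.12699588 -0.866184  ]
```

View pics/h1.png

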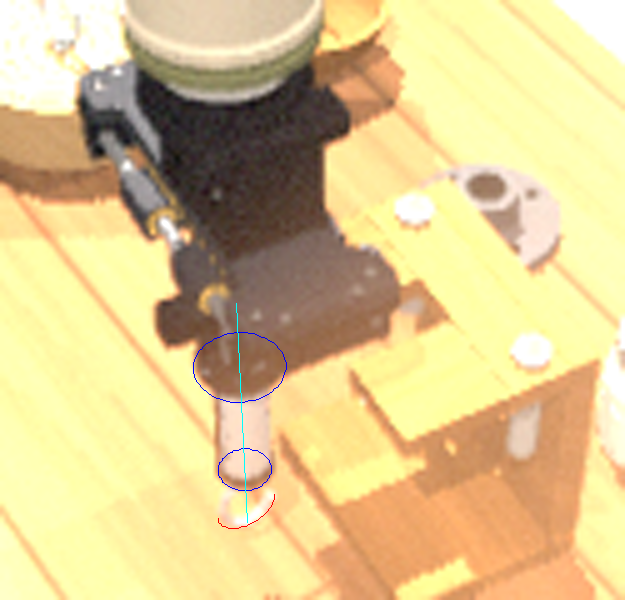

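```bash
python3 -m pendant '[{"translation":[0.6,-0.18,0],"angular":[0,0,0],"hand":-1},{"translation":[0.8,-0.07,0],"angular":[0,0,0],"hand":-1},{"translation":[0.8,-0.07,0],"angular":[0,0,0],"hand":-1},{"translation":[0.8,-0.07,0],"angular":[0,0,0],"hand":-1},{"translation":[0.8,-0.07,0],"angular":[0,0,0],"hand":-1},{"translation":[0.8,-0.07,0],"angular":[0,0,0],"hand":-1}]';python3 -m pendant '[{"translation":[0.8,-0.07,0],"angular":[0,0,0],"hand":-1},{"translation":[0.8,-0.07,0],"angular":[0,0,0],"hand":-1},{"translation":[0.8,-0.07,0],"angular":[0,0,0],"hand":-1}]'; python3 -m pendant '[{"translation":[0.8,-0.06,0],"angular":[0,0,0],"hand":-1},{"translation":[0.8,-0.07,0],"angular":[0,0,0],"hand":-1},{"translation":[0.8,-0.07,0],"angular":[0,0,0],"hand":-1},{"translation":[0.2,0,0],"angular":[0,0,0],"hand":-1},{"translation":[0,0,0],"angular":[0,0,0],"hand":-1}]'
```

```text
time: 28.7
ee_pos: [0.546, -0.1834, 0.1768]
eef_rot: [0.037, 0.706, -0.037, 0.706]
ft_force: [0.5, -0.7, -1.5]
width: 0.0171
time: 29.0
ee_pos: [0.5699, -0.1855, 0.1769]
eef_rot: [0.037, 0.706, -0.037, 0.706]
ft_force: [-0.3, 0.5, -2.3]
width: 0.0172
time: 29.5
ee_pos: [0.5954, -0.1876, 0.1768]
eef_rot: [0.037, 0.706, -0.037, 0.706]
ft_force: [0.1, -0.3, -1.4]
width: 0.0176
```

Now I'll lower it onto the shelf. It rested at about z 0.167.

```bash
python3 -m pendant '[{"translation":[0,0,-0.3],"angular":[0,0,0],"hand":-1},{"translation":[0,0,-0.3],"angular":[0,0,0],"hand":-1},{"translation":[0,0,-0.2],"angular":[0,0,0],"hand":-1},{"translation":[0,0,0],"angular":[0,0,0],"hand":-1}]';python3 -m pendant '[{"translation":[0,0,-0.1],"angular":[0,0,0],"hand":-1},{"translation":[0,0,0],"angular":[0,0,0],"hand":-1}]'
python3 - <<'E'
from h import *
raw=r.camera('side');im=np.clip((raw.astype(float)/90)**.7*255,0,255).astype(np.uint8)
b,p=overlay('side',[],(140,250,300,385),5,im)
cv2.imwrite('pics/h2.png',p); print(r.read_state()['ft_force'],r.read_state()['ee_pos'])
E
```

```text
time: 29.9
ee_pos: [0.5949, -0.1873, 0.1685]
eef_rot: [0.037, 0.706, -0.037, 0.706]
ft_force: [-0.1, -0.5, -1.2]
width: 0.0171
time: 30.1
ee_pos: [0.5952, -0.1875, 0.1679]
eef_rot: [0.037, 0.706, -0.037, 0.706]
ft_force: [0.4, 0.6, -1.4]
width: 0.0175
[-0.45792334  0.75663088 -1.95653761] [ 0.59523166 -0.18742632  0.16793929]
```

View pics/h2.png

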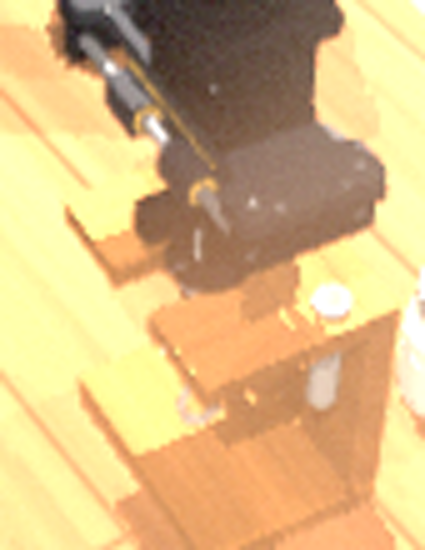

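```bash
python3 -m pendant '[{"translation":[0,0,-0.1],"angular":[0,0,0],"hand":-1},{"translation":[0,0,0],"angular":[0,0,0],"hand":-1}]'; python3 -m pendant '[{"translation":[0,0,-0.1],"angular":[0,0,0],"hand":-1},{"translation":[0,0,0],"angular":[0,0,0],"hand":-1}]'
```

```text
time: 30.35
ee_pos: [0.5954, -0.1875, 0.1676]
eef_rot: [0.037, 0.706, -0.037, 0.706]
ft_force: [-2.0, 1.8, 3.8]
width: 0.0177
time: 30.55
ee_pos: [0.5955, -0.1875, 0.1675]
eef_rot: [0.037, 0.706, -0.036, 0.707]
ft_force: [-6.5, 2.4, 11.5]
width: 0.0173
```

```bash
python3 -m pendant '[{"translation":[0,0,0.15],"angular":[0,0,0],"hand":-1},{"translation":[0,0,0],"angular":[0,0,0],"hand":-1}]'; python3 -m pendant '[{"translation":[0,0,0],"angular":[0,0,0],"hand":-0.5},{"translation":[0,0,0],"angular":[0,0,0],"hand":-0.3},{"translation":[0,0,0],"angular":[0,0,0],"hand":0},{"translation":[0,0,0],"angular":[0,0,0],"hand":0},{"translation":[0,0,0],"angular":[0,0,0],"hand":0}]' 10;python3 -m pendant '[{"translation":[0,0,0.5],"angular":[0,0,0],"hand":0},{"translation":[0,0,0.7],"angular":[0,0,0],"hand":0},{"translation":[0,0,1],"angular":[0,0,0],"hand":0},{"translation":[0,0,1.5],"angular":[0,0,0],"hand":0},{"translation":[0,0,2],"angular":[0,0,0],"hand":0},{"translation":[0,0,3],"angular":[0,0,0],"hand":0},{"translation":[0,0,3],"angular":[0,0,0],"hand":0},{"translation":[-3,0,2],"angular":[0,0,0],"hand":0},{"translation":[-4,3,0],"angular":[0,0,0],"hand":0},{"translation":[-4,4,0],"angular":[0,0,0],"hand":0},{"translation":[-2,4,0],"angular":[0,0,0],"hand":0},{"translation":[0,4,0],"angular":[0,0,0],"hand":0},{"translation":[0,0,0],"angular":[0,0,0],"hand":0},{"translation":[0,0,0],"angular":[0,0,0],"hand":0}]'
python3 - <<'E'
from h import *
a=r.camera('top')[:,:,::-1]; b=r.camera('side')[:,:,::-1]
A=cv2.resize(a[145:225,270:370],(500,400),interpolation=cv2.INTER_CUBIC)
B=cv2.resize(b[150:260,300:400],None,fx=4.0,fy=4.0,interpolation=cv2.INTER_CUBIC)[:400]
cv2.imwrite('pics/f1.png',np.hstack([A,B[:, :300]])); cv2.imwrite('pics/f2.png',b); cv2.imwrite('pics/f3.png',a)
E
```

```text
time: 30.75
ee_pos: [0.5954, -0.1875, 0.1676]
eef_rot: [0.037, 0.706, -0.037, 0.706]
ft_force: [-0.9, 0.3, 3.8]
width: 0.0171
time: 31.25
ee_pos: [0.5953, -0.1875, 0.1674]
eef_rot: [0.037, 0.706, -0.037, 0.706]
ft_force: [-0.3, 0.9, -0.6]
width: 0.0414
time: 32.65
ee_pos: [0.47, -0.0418, 0.3056]
eef_rot: [0.036, 0.706, -0.036, 0.707]
ft_force: [0.7, -0.6, 0.3]
width: 0.0436
```

View pics/f1.png

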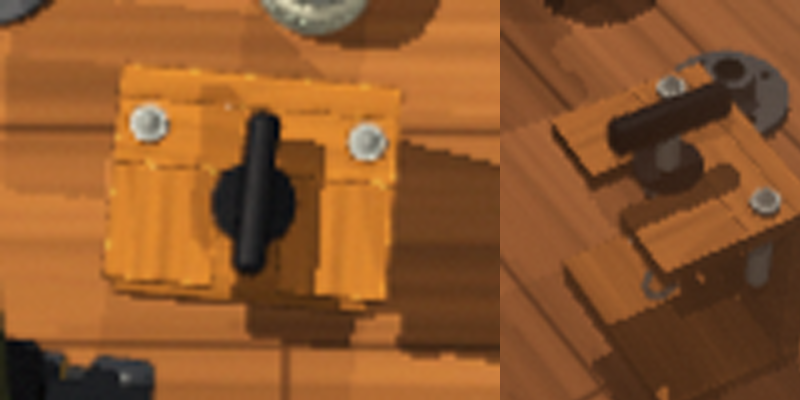

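View pics/f2.png

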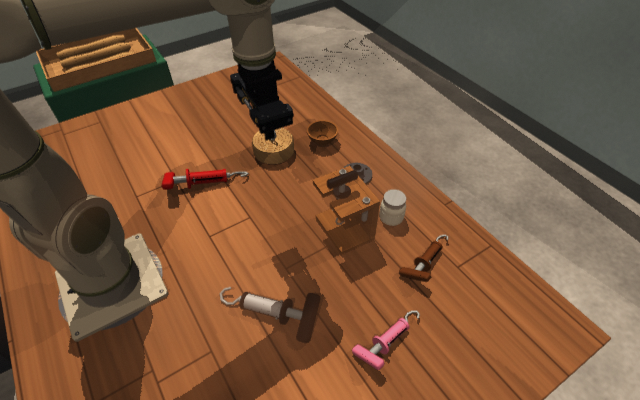

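View pics/f3.png

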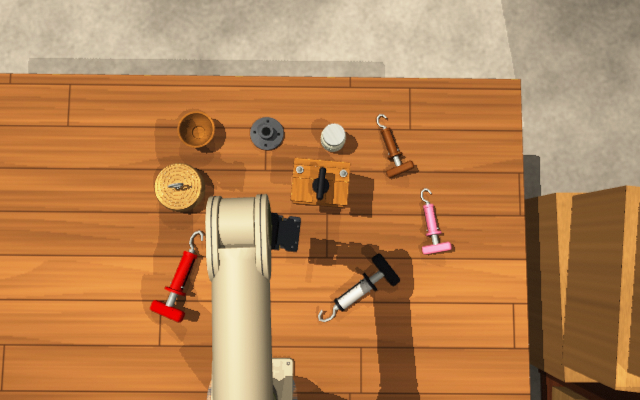

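Run:
```python
from h import *
for f in('t0','f3'):
    im=cv2.imread(f'pics/{f}.png'); hsv=cv2.cvtColor(im,cv2.COLOR_BGR2HSV)
    m=((hsv[...,0]>17)&(hsv[...,0]<32)&(hsv[...,1]>80)&(hsv[...,2]>140)).astype(np.uint8); mm=np.zeros_like(m); mm[150:215,145:215]=m[150:215,145:215]
    c=max(cv2.findContours(mm,0,1)[0],key=cv2.contourArea); e=cv2.fitEllipse(cv2.convexHull(c)); print(f,onz('top',(e[0][1],e[0][0]),.055).round(4))
print(r.close_job())
```

```text
t0 [0.6024 0.218  0.055 ]
f3 [0.6002 0.2202 0.055 ]
the job is handed in; nothing more can be done
None
```

I weighed the blank with the black scale from the holder, set it back down and unhooked it, hung the scale back in its slot, and handed the job in. The clock read 32.65 s after the last move.

**Weighing:** I lifted the blank slowly. The last two picture checks before lowering, about 1.9 s apart, put it 9.3 and 9.4 mm clear of the bench, and the 10 mm outline agreed. It was hanging there for roughly 2.4 s in all. The wrist force puts the blank at about 0.3 kg; I did not read the pointer on the tube.

**Last checks:**
- **Blank:** it stands upright and unhooked, about 3 mm from its first spot (0.6024, 0.2180 m before, 0.6002, 0.2202 m after). That is close to the camera accuracy of about 2 mm. It may have shifted slightly because the hook was not quite over the eye.
- **Scale:** it hangs in its slot and looks the same as at the start.
- **Other things:** the other scales and the bystanders look unmoved, and the gripper is empty and clear of everything.

**What disagreed:**
- The fingertips showed about 4 cm higher than the TCP reading and tool description implied. My first close was in the air above the grip, so I took the true height from the pictures and contact.
- While seating the scale I pressed it onto the shelf with about 11.5 N, then backed off before releasing.

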